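# Tube up the water filter head

### The arm

A 6-joint arm with a two-finger parallel gripper is mounted at the origin on a cart in front of the work surface, level with it; the furniture and walls round the work are solid. World frame = base frame: x ahead of the robot, y to its left, z up, the work surface at z = 0. Lengths are in m, angles in rad, forces in N, time in s.
With the tool pointing down it reaches from about 0.375 to 0.9 m from the base axis. Payload 3.1 kg.
Tool frame: the origin (TCP) lies midway between the tips of the shut fingers; the grasp point (between the pads) lies 19 mm behind it; z points along the fingers, y is the direction in which the jaws open and shut (so a half turn about z gives the same grasp; the last joint's range is limited). The gripper opens to 85 mm and grips with 20 to 120 N. Pads are 22 mm wide; open, the fingers measure 114 mm over their backs; the gripper's body (76 mm by 85 mm) begins 54 mm behind the grasp point. The pads swing forward as they close: fully open they stand 13 mm farther back than shut.
Start: joints at [1.147, 0.527, 1.433, -0, 1.181, -0.178], TCP at [0.152, 0.606, 0.231] pointing down, gripper open.
Joint ranges: [-3.08, 3.08], [-0.75, 2.2], [0.22, 2.44], [-1.43, 4.57], [0, 2.65], [-2.85, 2.85]. Speed limits (rad/s): [2.79, 2.79, 3.14, 3.14, 3.14, 3.14].

### API

Orientations are given as a unit quaternion [x, y, z, w].
In Python, from cell import robot gives the robot as it stands.
- The arm moves only by the shell command python3 -m handwheel 'ROWS'. ROWS is JSON, one flat list of numbers, 5 for each row, row after row: the shift along the world's x, y, z in mm, then the turn about the world's z in units of 6 degrees (1.0 is 6 degrees), then the opening, from 0 (shut) to 1 (fully open). In form: [dx, dy, dz, spin, gripper, dx, dy, dz, spin, gripper, ...]. A call has 1 to 12 rows; each row shifts and turns the pose as measured when the row begins; what a row does not reach is not made up. A row lasts 1/12 s, in which the tool goes at most 41.7 mm and 7.16 degrees, less where a joint would pass 70% of its speed; a pose out of reach is approached as far as the arm can. A call is refused whole if a number of a shift passes 41.7 or a number of a turn 1, either way. A call with a gripper value outside its range is refused whole. The fingers move at their own pace and stop on an object; the grip force is fixed at half the most. Time passes only in rows, so rows that do not move let the fingers close. It gives the time, the measured TCP pose, the force and the opening at its end, in the units of the state.
- robot.read_state(): the state, without advancing time (a new reading comes with each control period).
- robot.read_camera(name): name is "scene" or "top" or "wrist"; returns a dict with "color" (480x640x3 uint8, blue, green, red), "depth" (480x640 float32, m along the optical axis (not along the pixel's ray), 0 where there is no reading), "fx", "fy", "cx", "cy" (pixels), "R" (3x3) and "t" (3): a world point X has camera coordinates R X + t. Camera axes: x right, y down, z forward; pixel columns grow to the right and rows downward; lengths in m; the calibration is good to about 2 mm. The wrist camera is an equidistant fisheye: a pixel r from the principal point sees the ray r / f radians off the axis. A picture is of the moment at which its call begins.
- robot.finish_job(): hands the job in, once; it reports no verdict.
The state is a dict: "t": time; "joint_positions": joint angles; "qvel": joint speeds; "joint_efforts": joint torques, N m; "eef_pos": TCP position; "eef_rot": TCP orientation; "wrist_force": force on the tool from outside, world axes, zero at the start; "moment": the same for the moment, N m; "grip_width": finger opening in m.
Only numpy, scipy, OpenCV 4.12 (cv2) and the standard library are available. Lean on these libraries where they do the work, as an engineer would, in place of code of your own. Each camera call takes 0.05 s, during which the arm holds its last target.

### The job

Fit the four steel tubes to the water filter on the worktop: take off every dust cap that still sits in a port of the filter head and set it upright into a hole of the loose cap holder, and push each tube, lower end first, straight down into a port, past the seal until it bottoms, one tube to a port. Let everything go and leave the cups and the whetstone where they are.

Things in the scene. Friction and masses are not known exactly. Their poses are not given: they have to be found in the camera images.
- filter_head: fixed white plastic block of a water filter, 64 x 220 x 65 mm (a 76 x 232 x 10 mm foot under it), four upright push-fit ports in a row along its y axis, 55 mm apart, on its flat top; origin: centre of its underside, z up. Mind the room: a fixed wire rack hangs 0.68 m above the worktop at the right, over x 0.45 to 0.79 m and all y below -0.27 m; an arm that starts at the right should fold back before it swings in
- tube_stand: fixed light wooden block, 60 x 176 x 45 mm, four upright 20 mm holes, 37 mm deep, 46 mm apart in a row along its y axis, in which the four tubes stand loosely at the start; origin: centre of its underside
- cap_holder: loose darker wooden block, 60 x 176 x 26 mm, 0.6 kg, standing on the worktop, not fixed; four 21 mm holes, 20 mm deep, 46 mm apart in a row along its y axis, to put the caps in; origin: centre of its underside
- black_cup: small black tumbler, 60 mm wide, 58 mm high, bystander; origin: centre of its underside
- blue_cup: tea cup with blue pattern, 65 mm wide, 78 mm high, bystander; origin: centre of its underside
- whetstone: grey whetstone in its holder, 100 x 62 x 38 mm, bystander; origin: centre of its underside
- port_0 (a point): bottom of port 0 of the filter head, on the port's axis, 25 mm above the worktop and 40 mm below the port's mouth (the block's top, 65 mm high); bore 20 mm; z up. 20 mm below the mouth a sprung seal (two pads that stand 1.5 mm into the tube's way, along the block's x) resists: pushing the tube's end past takes about 5 to 10 N, after that friction of a few N holds the tube
- port_1 (a point): bottom of port 1 of the filter head, on the port's axis, 25 mm above the worktop and 40 mm below the port's mouth (the block's top, 65 mm high); bore 20 mm; z up. 20 mm below the mouth a sprung seal (two pads that stand 1.5 mm into the tube's way, along the block's x) resists: pushing the tube's end past takes about 5 to 10 N, after that friction of a few N holds the tube
- port_2 (a point): bottom of port 2 of the filter head, on the port's axis, 25 mm above the worktop and 40 mm below the port's mouth (the block's top, 65 mm high); bore 20 mm; z up. 20 mm below the mouth a sprung seal (two pads that stand 1.5 mm into the tube's way, along the block's x) resists: pushing the tube's end past takes about 5 to 10 N, after that friction of a few N holds the tube
- port_3 (a point): bottom of port 3 of the filter head, on the port's axis, 25 mm above the worktop and 40 mm below the port's mouth (the block's top, 65 mm high); bore 20 mm; z up. 20 mm below the mouth a sprung seal (two pads that stand 1.5 mm into the tube's way, along the block's x) resists: pushing the tube's end past takes about 5 to 10 N, after that friction of a few N holds the tube
- hole_0 (a point): mouth of hole 0 of the cap holder, on its axis, level with the holder's top face (26 mm above its underside)
- hole_1 (a point): mouth of hole 1 of the cap holder, on its axis, level with the holder's top face (26 mm above its underside)
- hole_2 (a point): mouth of hole 2 of the cap holder, on its axis, level with the holder's top face (26 mm above its underside)
- hole_3 (a point): mouth of hole 3 of the cap holder, on its axis, level with the holder's top face (26 mm above its underside)
- tube_0: straight rigid steel tube, 18 mm diameter, 110 mm long, 0.06 kg, lower end chamfered, a thin dark ring mark 40 mm above the lower end (level with the port's mouth when home); origin: centre of its lower end, z along the tube towards its upper end; in the stand its lower end is 8 mm above the worktop
- tube_1: straight rigid steel tube, 18 mm diameter, 110 mm long, 0.06 kg, lower end chamfered, a thin dark ring mark 40 mm above the lower end (level with the port's mouth when home); origin: centre of its lower end, z along the tube towards its upper end; in the stand its lower end is 8 mm above the worktop
- tube_2: straight rigid steel tube, 18 mm diameter, 110 mm long, 0.06 kg, lower end chamfered, a thin dark ring mark 40 mm above the lower end (level with the port's mouth when home); origin: centre of its lower end, z along the tube towards its upper end; in the stand its lower end is 8 mm above the worktop
- tube_3: straight rigid steel tube, 18 mm diameter, 110 mm long, 0.06 kg, lower end chamfered, a thin dark ring mark 40 mm above the lower end (level with the port's mouth when home); origin: centre of its lower end, z along the tube towards its upper end; in the stand its lower end is 8 mm above the worktop
- cap_0: grey plastic dust cap, loose in a port at the start (may be absent: two to four of the ports have one): a stem 15 mm wide and 14 mm long that points down, a flange 34 mm wide and 6 mm thick, on it a round knob 20 mm wide and 26 mm high to grip; origin: centre of the flange's underside, z up towards the knob; seated in a port or hole this point lies on the mouth
- cap_1: grey plastic dust cap, loose in a port at the start (may be absent: two to four of the ports have one): a stem 15 mm wide and 14 mm long that points down, a flange 34 mm wide and 6 mm thick, on it a round knob 20 mm wide and 26 mm high to grip; origin: centre of the flange's underside, z up towards the knob; seated in a port or hole this point lies on the mouth
- cap_2: grey plastic dust cap, loose in a port at the start (may be absent: two to four of the ports have one): a stem 15 mm wide and 14 mm long that points down, a flange 34 mm wide and 6 mm thick, on it a round knob 20 mm wide and 26 mm high to grip; origin: centre of the flange's underside, z up towards the knob; seated in a port or hole this point lies on the mouth
- cap_3: grey plastic dust cap, loose in a port at the start (may be absent: two to four of the ports have one): a stem 15 mm wide and 14 mm long that points down, a flange 34 mm wide and 6 mm thick, on it a round knob 20 mm wide and 26 mm high to grip; origin: centre of the flange's underside, z up towards the knob; seated in a port or hole this point lies on the mouth

How it is judged:
At the end, for the whole second after the job is handed in: Each tube stands in a port: lower end within 4 mm of the port's axis and of its bottom, tilt under 0.12 rad. Every cap present sits stem down in a hole of the cap holder: within 6 mm of the hole's axis, flange within 4 mm of the top face, tilt under 0.15 rad. All at rest (((horizontal distance between tube_0 and port_0 below 0.004 m and z of tube_0 in the frame of port_0 between -0.004 and 0.004 m) or (horizontal distance between tube_0 and port_1 below 0.004 m and z of tube_0 in the frame of port_1 between -0.004 and 0.004 m) or (horizontal distance between tube_0 and port_2 below 0.004 m and z of tube_0 in the frame of port_2 between -0.004 and 0.004 m) or (horizontal distance between tube_0 and port_3 below 0.004 m and z of tube_0 in the frame of port_3 between -0.004 and 0.004 m)) and angle between each of tube_0, tube_1, tube_2, tube_3's own z axis and vertical below 0.12 rad and linear speed of each of tube_0, tube_1, tube_2, tube_3, cap_0, cap_1, cap_2, cap_3 below 0.03 m/s and ((horizontal distance between tube_1 and port_0 below 0.004 m and z of tube_1 in the frame of port_0 between -0.004 and 0.004 m) or (horizontal distance between tube_1 and port_1 below 0.004 m and z of tube_1 in the frame of port_1 between -0.004 and 0.004 m) or (horizontal distance between tube_1 and port_2 below 0.004 m and z of tube_1 in the frame of port_2 between -0.004 and 0.004 m) or (horizontal distance between tube_1 and port_3 below 0.004 m and z of tube_1 in the frame of port_3 between -0.004 and 0.004 m)) and ((horizontal distance between tube_2 and port_0 below 0.004 m and z of tube_2 in the frame of port_0 between -0.004 and 0.004 m) or (horizontal distance between tube_2 and port_1 below 0.004 m and z of tube_2 in the frame of port_1 between -0.004 and 0.004 m) or (horizontal distance between tube_2 and port_2 below 0.004 m and z of tube_2 in the frame of port_2 between -0.004 and 0.004 m) or (horizontal distance between tube_2 and port_3 below 0.004 m and z of tube_2 in the frame of port_3 between -0.004 and 0.004 m)) and ((horizontal distance between tube_3 and port_0 below 0.004 m and z of tube_3 in the frame of port_0 between -0.004 and 0.004 m) or (horizontal distance between tube_3 and port_1 below 0.004 m and z of tube_3 in the frame of port_1 between -0.004 and 0.004 m) or (horizontal distance between tube_3 and port_2 below 0.004 m and z of tube_3 in the frame of port_2 between -0.004 and 0.004 m) or (horizontal distance between tube_3 and port_3 below 0.004 m and z of tube_3 in the frame of port_3 between -0.004 and 0.004 m)) and ((horizontal distance between cap_0 and hole_0 below 0.006 m and z of cap_0 in the frame of hole_0 between -0.004 and 0.004 m) or (horizontal distance between cap_0 and hole_1 below 0.006 m and z of cap_0 in the frame of hole_1 between -0.004 and 0.004 m) or (horizontal distance between cap_0 and hole_2 below 0.006 m and z of cap_0 in the frame of hole_2 between -0.004 and 0.004 m) or (horizontal distance between cap_0 and hole_3 below 0.006 m and z of cap_0 in the frame of hole_3 between -0.004 and 0.004 m)) and angle between each of cap_0, cap_1, cap_2, cap_3's own z axis and vertical below 0.15 rad and ((horizontal distance between cap_1 and hole_0 below 0.006 m and z of cap_1 in the frame of hole_0 between -0.004 and 0.004 m) or (horizontal distance between cap_1 and hole_1 below 0.006 m and z of cap_1 in the frame of hole_1 between -0.004 and 0.004 m) or (horizontal distance between cap_1 and hole_2 below 0.006 m and z of cap_1 in the frame of hole_2 between -0.004 and 0.004 m) or (horizontal distance between cap_1 and hole_3 below 0.006 m and z of cap_1 in the frame of hole_3 between -0.004 and 0.004 m)) and ((horizontal distance between cap_2 and hole_0 below 0.006 m and z of cap_2 in the frame of hole_0 between -0.004 and 0.004 m) or (horizontal distance between cap_2 and hole_1 below 0.006 m and z of cap_2 in the frame of hole_1 between -0.004 and 0.004 m) or (horizontal distance between cap_2 and hole_2 below 0.006 m and z of cap_2 in the frame of hole_2 between -0.004 and 0.004 m) or (horizontal distance between cap_2 and hole_3 below 0.006 m and z of cap_2 in the frame of hole_3 between -0.004 and 0.004 m)) and ((horizontal distance between cap_3 and hole_0 below 0.006 m and z of cap_3 in the frame of hole_0 between -0.004 and 0.004 m) or (horizontal distance between cap_3 and hole_1 below 0.006 m and z of cap_3 in the frame of hole_1 between -0.004 and 0.004 m) or (horizontal distance between cap_3 and hole_2 below 0.006 m and z of cap_3 in the frame of hole_2 between -0.004 and 0.004 m) or (horizontal distance between cap_3 and hole_3 below 0.006 m and z of cap_3 in the frame of hole_3 between -0.004 and 0.004 m))); the robot touches nothing.
It fails at once if the black cup is pushed more than 4 cm away or tipped over (distance of black_cup from where it was at the start of the episode above 0.04 m or angle between black_cup's own z axis and vertical above 0.6 rad).
It fails at once if the blue cup is pushed more than 4 cm away or tipped over (distance of blue_cup from where it was at the start of the episode above 0.04 m or angle between blue_cup's own z axis and vertical above 0.6 rad).
It fails at once if the whetstone is pushed more than 4 cm away or tipped over (distance of whetstone from where it was at the start of the episode above 0.04 m or angle between whetstone's own z axis and vertical above 0.6 rad).
Of cap_0, cap_1, cap_2, cap_3 only 2 to 4 are there at a start; the rules pass over those that are not, and their reading is None.
At some moment in a run one of cap_holder may be knocked a few centimetres aside while the robot is not near it.
It also fails if it takes over 210 s, if anything falls off the work surface, if the arm or the gripper's body presses on something with over 40 N, if the wrist force passes 120 N, or if a joint passes its speed limit or range.

## Working session

There is one attempt and no reset: what is moved stays moved. The work goes in short steps, Python scripts to look and compute and a shell command to move; the robot and the scene stay as the last step left them, time stands still between calls to the robot, and variables do not carry over. Pictures are saved under pics/ and viewed, and the job is handed in when it is done.

```bash
ls; mkdir -p pics
python3 - <<'E'
from cell import robot
import cv2
s=robot.read_state()
print({k:s[k] for k in('t','eef_pos','eef_rot','wrist_force','grip_width')})
for n in('scene','top','wrist'):
    c=robot.read_camera(n); cv2.imwrite(f'pics/{n}0.png',c['color']); print(n,c['fx'],c['cx'],c['cy'],c['R'].tolist(),c['t'].tolist())
E
```

```text
pics
{'t': 0.0, 'eef_pos': array([0.1517503 , 0.60555738, 0.23033693]), 'eef_rot': array([ 1.22569036e-01,  9.92459394e-01, -1.03782127e-03, -3.23737979e-04]), 'wrist_force': array([-0.07260822, -0.33238449,  1.05488766]), 'grip_width': 0.08524545408319344}
scene 477.4456539138784 320.43295547425276 235.55206412939475 [[0.5895919948068218, -0.8076671444207416, -0.007420477272905327], [-0.41092478365793716, -0.2920379103674541, -0.8636287866229847], [0.6953575352546275, 0.5122378770956475, -0.5040736607214802]] [-0.29134443037324426, 0.25681926346421785, 0.6508910694023952]
top 464.21527973244685 321.7044715688406 238.3876551777939 [[-0.022427699055772913, -0.999677499763286, 0.01191195962421361], [-0.9854016823223207, 0.020092988878910256, -0.16905560113244364], [0.16876173378880516, -0.01552959319934688, -0.9855345295542207]] [0.011114618995934265, 0.5203462923595614, 0.9303635034989082]
wrist 371.64829954431775 319.02865464242353 237.58404265870547 [[0.2436111218887462, 0.969870124298843, -0.0023586616239483654], [0.9265153368986887, -0.23200092239474204, 0.2962176606812986], [0.28674544771211, -0.0743472528109736, -0.9551175499465213]] [-0.6242101327906827, -0.03800438614931786, 0.3821274469062184]
```

View pics/top0.png

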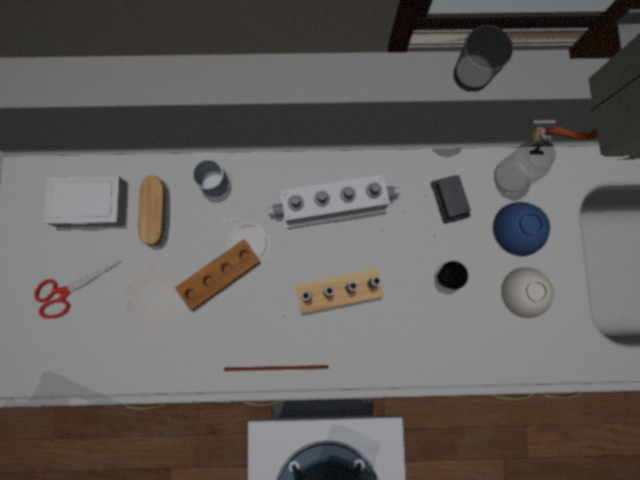

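View pics/scene0.png

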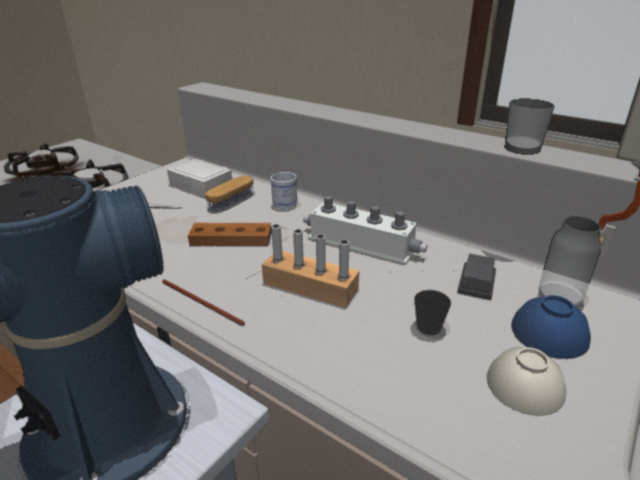

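View pics/wrist0.png

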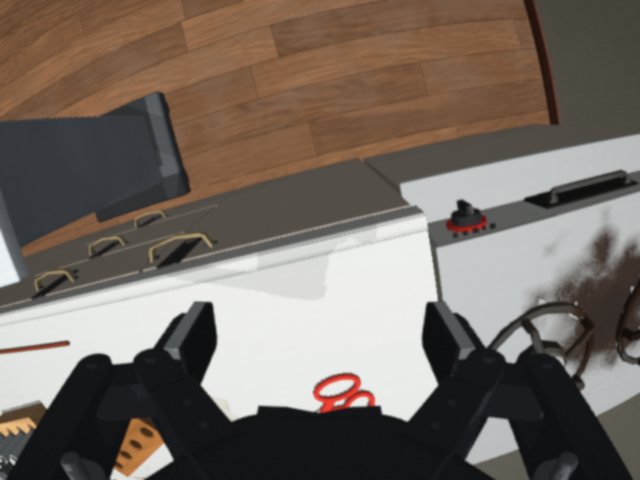

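The scene shows all four ports capped, the cap holder on the left (holes at about top (192,293)–(243,255)), and the stand in front. Next I measure from the top view.

```bash
cat > h.py <<'E'
import numpy as np, cv2
from cell import robot
def ray(c,u,v,name):
    x=(u-c['cx'])/c['fx']; y=(v-c['cy'])/c['fy']
    if name=='wrist':
        r=np.hypot(x,y); k=np.sin(r)/r if r>1e-9 else 1
        d=np.array([x*k,y*k,np.cos(r)])
    else: d=np.array([x,y,1.])
    return -c['R'].T@c['t'], c['R'].T@d
def onz(c,u,v,z,name):
    o,d=ray(c,u,v,name); return o+d*(z-o[2])/d[2]
def proj(c,X,name):
    p=c['R']@np.array(X)+c['t']
    if name=='wrist':
        th=np.arctan2(np.hypot(p[0],p[1]),p[2]); n=np.hypot(p[0],p[1])+1e-12
        return c['cx']+c['fx']*th*p[0]/n, c['cy']+c['fy']*th*p[1]/n
    return c['cx']+c['fx']*p[0]/p[2], c['cy']+c['fy']*p[1]/p[2]
def crop(img,x0,y0,w,h,f,name):
    cv2.imwrite('pics/'+name,cv2.resize(img[y0:y0+h,x0:x0+w],None,fx=f,fy=f,interpolation=cv2.INTER_CUBIC))
E
python3 - <<'E'
from h import *
c=robot.read_camera('top'); im=c['color']
crop(im,170,160,230,160,3.4,'topz.png')
d=c['depth']
hsv=cv2.cvtColor(im,cv2.COLOR_BGR2HSV)
for p in [(295,201),(322,197),(348,193),(375,189),(307,296),(329,291),(352,287),(374,282),(192,294),(210,281),(227,268),(243,255)]:
    print(p,im[p[1],p[0]],hsv[p[1],p[0]],d[p[1],p[0]])
for p in [(185,300),(300,308),(335,197),(220,265)]: print(p,hsv[p[1],p[0]])
E
```

```text
(295, 201) [110 106 102] [105  19 110] 0.92937297
(322, 197) [111 108 105] [105  14 111] 0.9351146
(348, 193) [108 104 100] [105  19 108] 0.94049704
(375, 189) [107 101  99] [113  19 107] 0.94107133
(307, 296) [49 47 48] [135  10  49] 0.88081485
(329, 291) [29 26 28] [140  26  29] 0.8822851
(352, 287) [53 49 50] [128  19  53] 0.8839457
(374, 282) [83 83 82] [90  3 83] 0.8840497
(192, 294) [ 38  67 101] [ 14 159 101] 0.9904025
(210, 281) [ 40  71 109] [ 13 161 109] 0.9970984
(227, 268) [ 42  72 106] [ 14 154 106] 0.9979482
(243, 255) [ 43  71 106] [ 13 152 106] 1.006324
(185, 300) [ 13 144 108]
(300, 308) [ 15  87 143]
(335, 197) [113   7 156]
(220, 265) [ 13 156 106]
```

View pics/topz.png

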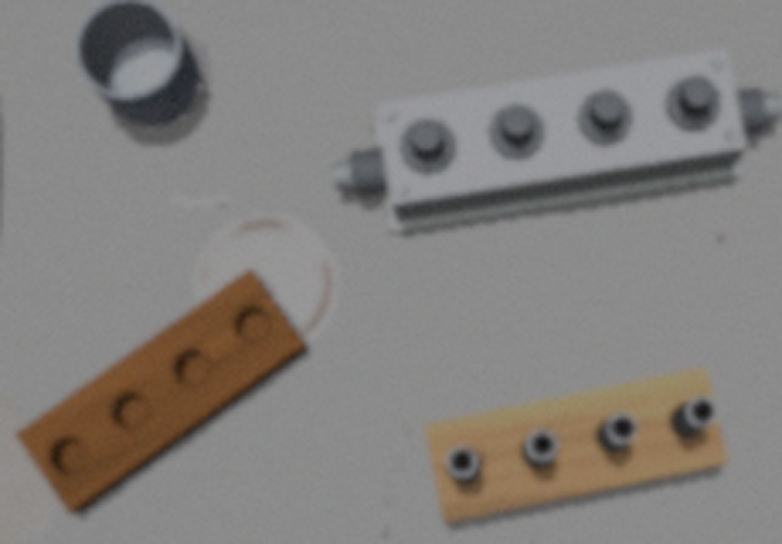

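Run:
```python
from h import *
c=robot.read_camera('top')
Z=lambda x,y:(170+(x+.5)/3.4-.5,160+(y+.5)/3.4-.5)
def show(n,pts,z):
    P=np.array([onz(c,*Z(*p),z,'top')[:2] for p in pts]); P1=P-P.mean(0)
    v=P[-1]-P[0]; print(n,(P*1000).round(1).tolist(),'steps',np.linalg.norm(np.diff(P,axis=0),axis=1).round(4),'ang',np.degrees(np.arctan2(*v[::-1])).round(1))
show('knob',[(428,136),(517,124),(606,111),(698,95)],.097)
show('flange',[(428,146),(516,131),(605,117),(693,102)],.071)
show('tube',[(463,462),(542,445),(622,428),(702,410)],.118)
show('hole',[(70,455),(132,410),(193,365),(253,323)],.026)
im=c['color'];hsv=cv2.cvtColor(im,cv2.COLOR_BGR2HSV)
for n,lo,hi,z in[('holder',(8,120,60),(20,255,135),.026),('stand',(10,60,120),(25,200,255),.045)]:
    m=cv2.inRange(hsv,lo,hi); m[:170]=0;m[320:]=0;m[:,:170]=0;m[:,400:]=0
    m=cv2.morphologyEx(m,cv2.MORPH_CLOSE,np.ones((9,9)))
    cs,_=cv2.findContours(m,0,1); k=max(cs,key=cv2.contourArea)
    b=cv2.boxPoints(cv2.minAreaRect(k)); P=np.array([onz(c,*p,z,'top')[:2] for p in b]); print(n,P.round(4).tolist(),P.mean(0).round(4),np.linalg.norm(np.diff(P,axis=0),axis=1).round(3))
for z in(0.097,0.118):
  pass
```

```text
knob [[591.6, 51.7], [597.9, -1.1], [604.8, -54.2], [613.6, -109.3]] steps [0.0532 0.0535 0.0558] ang -82.2
flange [[592.0, 52.8], [600.4, -0.9], [608.2, -55.4], [616.6, -109.6]] steps [0.0543 0.0551 0.0549] ang -81.4
tube [[398.5, 33.7], [407.0, -10.6], [415.5, -55.7], [424.6, -101.0]] steps [0.0451 0.0459 0.0462] ang -79.0
hole [[412.4, 277.0], [439.3, 239.5], [466.4, 202.3], [491.9, 165.2]] steps [0.0461 0.0461 0.045 ] ang -54.6
holder [[0.4251, 0.3086], [0.5247, 0.1682], [0.4754, 0.1338], [0.3776, 0.2738]] [0.4507 0.2211] [0.172 0.06  0.171]
stand [[0.4244, 0.0583], [0.4559, -0.1149], [0.3974, -0.1243], [0.3667, 0.0473]] [ 0.4111 -0.0334] [0.176 0.059 0.174]
```

Row spacings come out right: ports 54.8 mm apart, tubes 45.8 mm, holes 45.7 mm. I'm moving towards the first cap with the jaws set across the row.

```bash
python3 -m handwheel '[26,-32,0,-1,1,26,-32,0,-1,1,26,-32,0,-1,1,26,-32,0,-1,1,26,-32,0,-1,1,26,-32,0,-1,1,26,-32,0,-1,1,26,-32,0,-1,1,26,-32,0,-1,1,26,-32,0,-1,1,26,-32,0,-1,1,26,-32,0,0,1]'
```

```text
t: 1.25
eef_pos: [0.4614, 0.2193, 0.231]
eef_rot: [0.659, 0.752, 0.004, 0.001]
wrist_force: [0.8, 0.8, 0.8]
grip_width: 0.0855
```

```bash
python3 -m handwheel '[26,-33,-6,0,1,26,-33,-6,0,1,26,-33,-6,0,1,26,-33,-6,0,1,26,-33,-6,0,1,0,0,0,0,1]'
python3 - <<'E'
from h import *
s=robot.read_state(); print(s['eef_pos'])
c=robot.read_camera('wrist'); print((-c['R'].T@c['t']).round(3), c['R'][2].round(2))
im=c['color'].copy()
for p in [(.5922,.0525),(.6003,-.0013),(.6085,-.0555),(.6166,-.1098)]:
    u,v=proj(c,(*p,.097),'wrist'); cv2.circle(im,(int(u),int(v)),3,(0,0,255),1); u,v=proj(c,(*p,.071),'wrist'); cv2.circle(im,(int(u),int(v)),3,(0,255,0),1)
cv2.imwrite('pics/w1.png',im)
E
```

```text
t: 1.75
eef_pos: [0.5938, 0.0501, 0.203]
eef_rot: [0.662, 0.749, 0.006, 0.006]
wrist_force: [0.9, 0.4, 0.1]
grip_width: 0.0852
[0.59382137 0.05007806 0.20299903]
[0.582 0.126 0.347] [ 0.05 -0.29 -0.95]
```

View pics/w1.png

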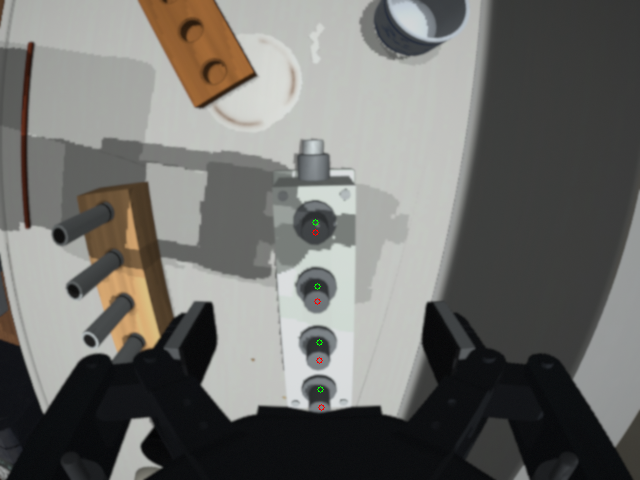

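The red and green predictions fall on the knobs and flanges at (315,232), (317,301), (319,360) and (321,407). Now descending on cap 0 and gripping it.

```bash
python3 -m handwheel '[-1.5,2.4,-32,0.25,1,0,0,-32,0,1,0,0,-32,0,1,0,0,-30,0,1,0,0,-2,0,1,0,0,0,0,1]'
python3 - <<'E'
from h import *
s=robot.read_state(); print(s['eef_pos'],s['wrist_force'])
c=robot.read_camera('wrist'); cv2.imwrite('pics/w2.png',c['color'])
E
```

```text
t: 2.3
eef_pos: [0.5892, 0.0574, 0.074]
eef_rot: [0.652, 0.758, 0.008, 0.005]
wrist_force: [-0.3, -0.4, 0.4]
grip_width: 0.0852
[0.58922467 0.05744613 0.07400611] [-0.27715806 -0.40723069  0.39561681]
```

View pics/w2.png

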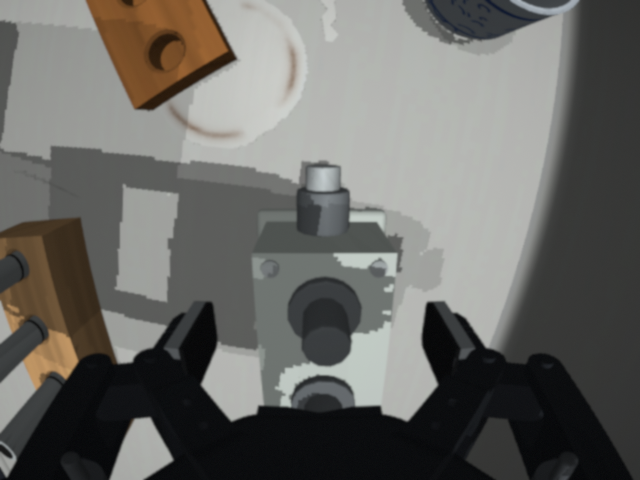

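The knob sits between the pads at (327,345), but the tool drifted by (−3, +5) mm on the way down. I'll correct that and then close.

```bash
python3 -m handwheel '[3,-5,0,-0.1,1,0,0,0,0,1]';python3 -m handwheel '[0,0,0,0,0,0,0,0,0,0,0,0,0,0,0,0,0,0,0,0,0,0,0,0,0,0,0,0,0,0]'
python3 - <<'E'
from h import *
s=robot.read_state(); print(s['eef_pos'],s['grip_width'])
c=robot.read_camera('wrist'); crop(c['color'],170,180,320,240,2.4,'w3.png')
E
```

```text
t: 2.52
eef_pos: [0.5933, 0.0532, 0.0773]
eef_rot: [0.656, 0.755, 0.009, 0.006]
wrist_force: [0.2, 0.8, -0.0]
grip_width: 0.0853
t: 3.02
eef_pos: [0.5959, 0.0527, 0.0842]
eef_rot: [0.656, 0.755, 0.011, 0.01]
wrist_force: [-2.5, -0.6, 1.9]
grip_width: 0.0171
[0.59592244 0.05271407 0.08422257] 0.017133399248422335
```

View pics/w3.png

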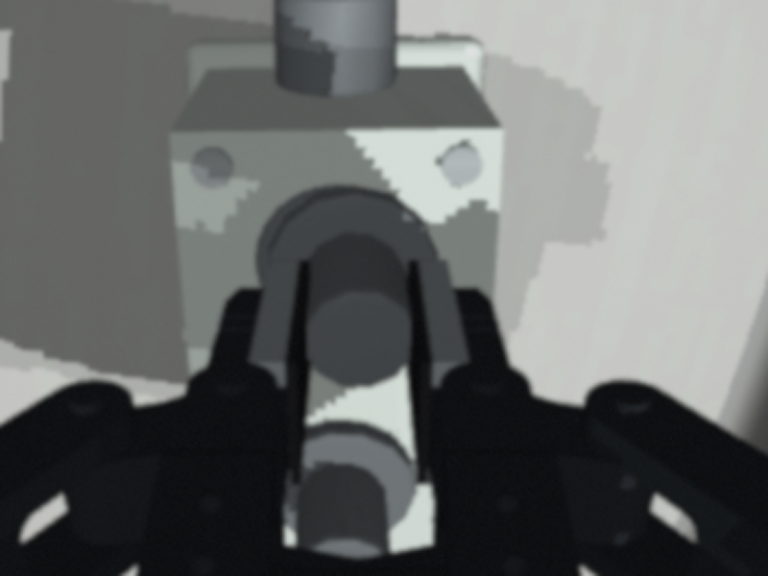

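```bash
python3 -m handwheel '[0,0,10,0,0,0,0,20,0,0,0,0,20,0,0,0,0,20,0,0]'; for i in 1 2 3; do python3 -m handwheel '[0,0,0,0,0,0,0,0,0,0]'; done
python3 - <<'E'
from h import *
s=robot.read_state(); print(s['joint_positions'],s['qvel'])
c=robot.read_camera('wrist'); cv2.imwrite('pics/w4.png',c['color'])
E
```

```text
t: 3.4
eef_pos: [0.593, 0.0531, 0.1526]
eef_rot: [0.656, 0.754, 0.009, 0.006]
wrist_force: [0.7, 1.4, -0.0]
grip_width: 0.0172
t: 3.57
eef_pos: [0.597, 0.053, 0.1578]
eef_rot: [0.656, 0.754, 0.013, 0.011]
wrist_force: [-0.2, 0.3, -1.4]
grip_width: 0.0173
t: 3.73
eef_pos: [0.5973, 0.053, 0.1576]
eef_rot: [0.656, 0.754, 0.013, 0.012]
wrist_force: [0.5, -0.4, 0.3]
grip_width: 0.0175
t: 3.9
eef_pos: [0.5964, 0.0532, 0.1558]
eef_rot: [0.656, 0.754, 0.013, 0.01]
wrist_force: [-1.0, 0.6, 0.3]
grip_width: 0.0175
[-0.10185661  0.57484144  1.59588783  0.01065023  0.93942809 -0.24683976] [-0.00038596  0.01565957  0.00734085 -0.0003713  -0.00501209 -0.00101822]
```

View pics/w4.png

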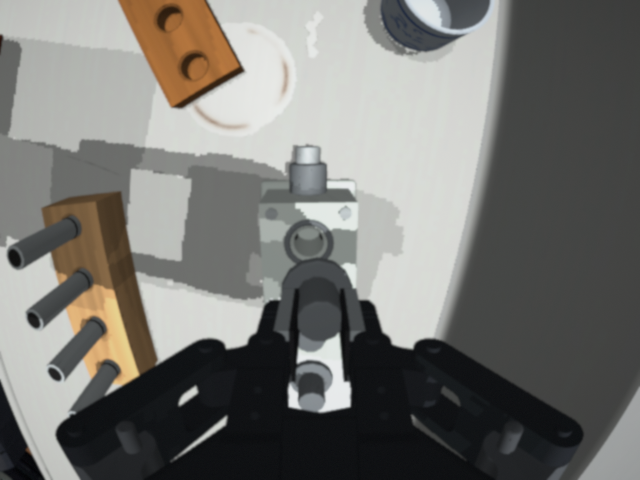

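Run:
```python
from h import *
c=robot.read_camera('wrist');s=robot.read_state();print(s['eef_pos'])
crop(c['color'],240,200,160,160,4,'w5.png')
print(onz(c,320,312,s['eef_pos'][2]+.013,'wrist'), 'port',onz(c,308.5,242.5,.065,'wrist'))
for p in [(186,68),(168,18)]: print(onz(c,*p,.026,'wrist'))
```

```text
[0.59634442 0.05315133 0.15579793]
[0.59510114 0.05768894 0.16879793] port [0.59157203 0.05271147 0.065     ]
[0.48453735 0.16321606 0.026     ]
[0.46329742 0.20301887 0.026     ]
```

View pics/w5.png

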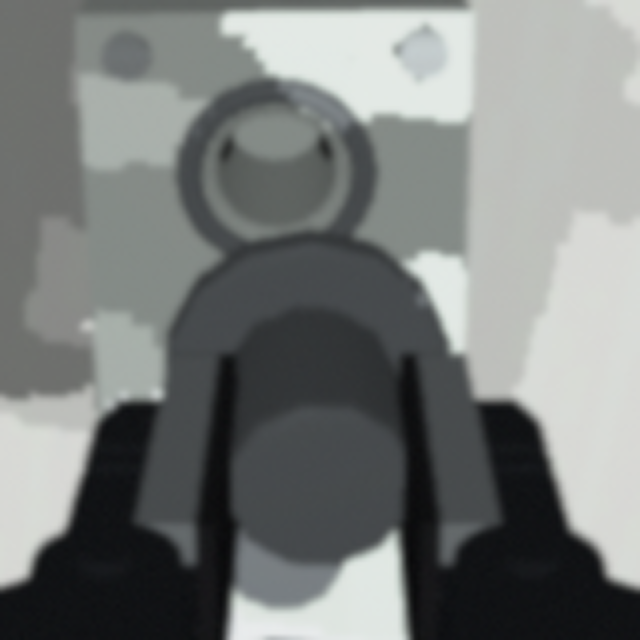

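```bash
python3 -m handwheel '[-21,22,0,0.9,0,-21,22,0,0.9,0,-21,22,-10,0.9,0,-21,22,-10,0.9,0,-12,14,-10,0.9,0,-6,8,-5,0,0,-2,2,-2,0,0,0,0,0,0,0,0,0,0,0,0]'
python3 - <<'E'
from h import *
s=robot.read_state(); p=s['eef_pos'];print(p,s['eef_rot'])
c=robot.read_camera('wrist'); cv2.imwrite('pics/w6.png',c['color'])
print(proj(c,(.4919,.1652,.026),'wrist'))
E
```

```text
t: 4.75
eef_pos: [0.4906, 0.1665, 0.1158]
eef_rot: [0.456, 0.89, 0.016, 0.008]
wrist_force: [-0.2, -0.0, 0.1]
grip_width: 0.0171
[0.49059191 0.1664883  0.11582364] [0.45623122 0.88968693 0.01583314 0.00771664]
(np.float64(315.0479936206987), np.float64(245.9391009661681))
```

View pics/w6.png

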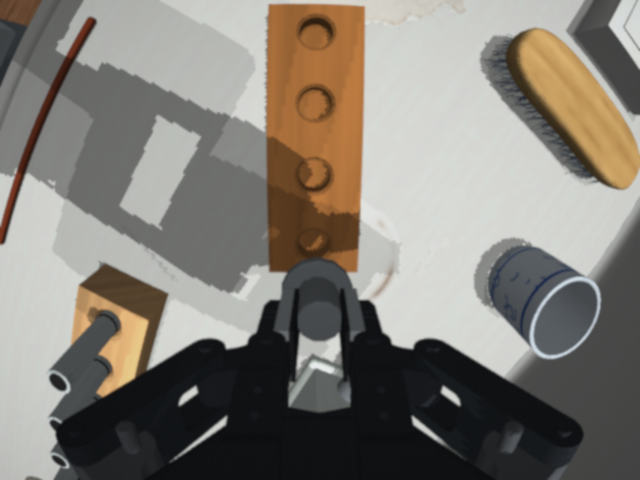

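Run:
```python
from h import *
s=robot.read_state(); p=s['eef_pos'];print(p)
c=robot.read_camera('wrist')
print(np.array([onz(c,*q,.026,'wrist')[:2] for q in [(313,243),(314,175),(315,104),(316,33)]]).round(4).tolist())
for q in [(318,318),(318,321)]: print(onz(c,*q,p[2]+.013,'wrist'))
```

```text
[0.49101208 0.16627581 0.11595905]
[[0.4901, 0.1659], [0.4644, 0.2031], [0.4387, 0.24], [0.4124, 0.2777]]
[0.48907237 0.16730856 0.12895905]
[0.48989319 0.16616196 0.12895905]
```

```bash
python3 -m handwheel '[0.5,-0.5,-12,0,0,0,0,-12,0,0,0,0,-12,0,0,0,0,-6,0,0,0,0,0,0,0]'
python3 - <<'E'
from h import *
s=robot.read_state(); p=s['eef_pos'];print(p)
c=robot.read_camera('wrist'); crop(c['color'],220,150,200,200,3,'w7.png')
E
```

```text
t: 5.27
eef_pos: [0.5004, 0.1622, 0.0758]
eef_rot: [0.46, 0.887, 0.019, 0.014]
wrist_force: [-0.6, -0.9, -0.5]
grip_width: 0.0174
[0.50040802 0.16224512 0.07575141]
```

View pics/w7.png

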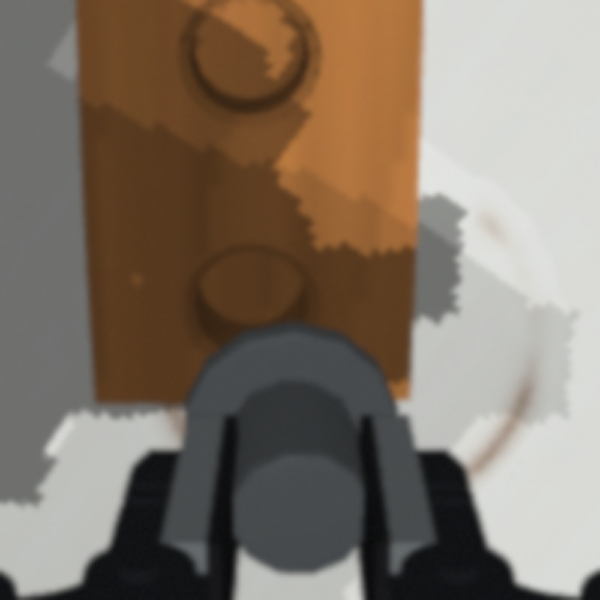

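```bash
python3 -m handwheel '[-3,1,0,0,0]';python3 -m handwheel '[-3,1,0,0,0]';python3 -m handwheel '[-3,1,0,0,0]';python3 -m handwheel '[0,0,0,0,0]';python3 -m handwheel '[0,0,0,0,0]'
```

```text
t: 5.4
eef_pos: [0.4991, 0.1628, 0.0766]
eef_rot: [0.461, 0.887, 0.02, 0.015]
wrist_force: [0.6, 1.0, -0.5]
grip_width: 0.0172
t: 5.48
eef_pos: [0.4965, 0.1637, 0.0771]
eef_rot: [0.461, 0.887, 0.02, 0.016]
wrist_force: [-0.6, 0.6, 0.2]
grip_width: 0.0168
t: 5.57
eef_pos: [0.4937, 0.1647, 0.0777]
eef_rot: [0.461, 0.887, 0.021, 0.016]
wrist_force: [-0.5, 0.9, -0.5]
grip_width: 0.0171
t: 5.65
eef_pos: [0.4929, 0.1649, 0.0781]
eef_rot: [0.461, 0.887, 0.021, 0.016]
wrist_force: [0.4, -0.3, -0.6]
grip_width: 0.0171
t: 5.73
eef_pos: [0.4928, 0.1651, 0.0786]
eef_rot: [0.461, 0.887, 0.021, 0.016]
wrist_force: [-0.9, -0.3, 0.1]
grip_width: 0.0171
```

```bash
python3 -m handwheel '[0,0,-4,0,0]';python3 -m handwheel '[0,0,-8,0,0]';python3 -m handwheel '[0,0,-8,0,0]';python3 -m handwheel '[0,0,-4,0,0]';python3 -m handwheel '[0,0,0,0,0]'
```

```text
t: 5.82
eef_pos: [0.4933, 0.1653, 0.0753]
eef_rot: [0.461, 0.887, 0.021, 0.017]
wrist_force: [-0.2, -0.4, -0.5]
grip_width: 0.0172
t: 5.9
eef_pos: [0.494, 0.1655, 0.0679]
eef_rot: [0.461, 0.887, 0.022, 0.018]
wrist_force: [0.8, -0.2, -0.7]
grip_width: 0.0172
t: 5.98
eef_pos: [0.4943, 0.1656, 0.0595]
eef_rot: [0.461, 0.887, 0.022, 0.019]
wrist_force: [0.5, 0.1, -0.7]
grip_width: 0.0172
t: 6.07
eef_pos: [0.4939, 0.1656, 0.0543]
eef_rot: [0.461, 0.887, 0.022, 0.018]
wrist_force: [0.3, -0.4, -0.2]
grip_width: 0.017
t: 6.15
eef_pos: [0.4932, 0.1655, 0.0529]
eef_rot: [0.461, 0.887, 0.021, 0.017]
wrist_force: [-0.5, -0.3, -0.4]
grip_width: 0.0173
```

```bash
python3 -m handwheel '[-2,0,-3,0,0]';python3 -m handwheel '[-0.5,0,-3,0,0]';python3 -m handwheel '[0,0,-2,0,0]'; python3 -m handwheel '[0,0,-1,0,0]';python3 - <<'E'
from h import *
c=robot.read_camera('wrist'); crop(c['color'],220,150,200,200,3,'w8.png')
E
```

```text
t: 6.23
eef_pos: [0.4917, 0.1655, 0.0495]
eef_rot: [0.461, 0.887, 0.022, 0.017]
wrist_force: [0.1, 0.4, -0.3]
grip_width: 0.0169
t: 6.32
eef_pos: [0.4906, 0.1654, 0.0459]
eef_rot: [0.461, 0.887, 0.021, 0.017]
wrist_force: [-0.6, 0.2, -0.7]
grip_width: 0.0173
t: 6.4
eef_pos: [0.4908, 0.1652, 0.0446]
eef_rot: [0.461, 0.887, 0.021, 0.017]
wrist_force: [-5.2, -2.5, 35.4]
grip_width: 0.0174
t: 6.48
eef_pos: [0.4908, 0.1652, 0.0448]
eef_rot: [0.461, 0.887, 0.021, 0.017]
wrist_force: [-2.5, -1.2, 15.2]
grip_width: 0.0175
```

View pics/w8.png

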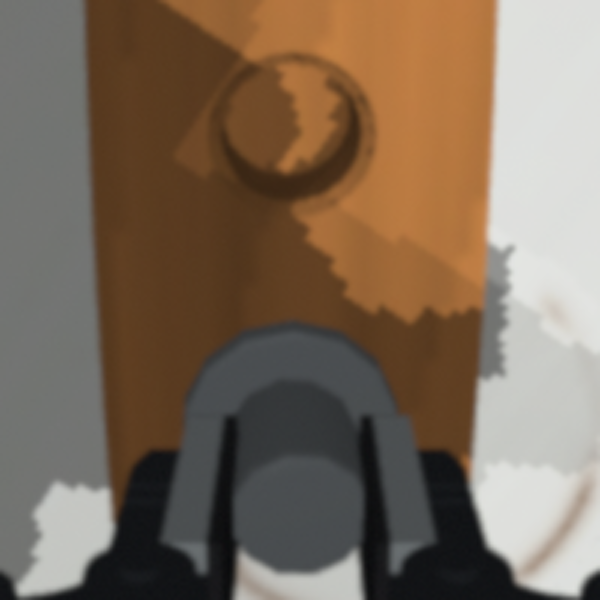

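Cap seated: TCP z is 44.8 mm against the expected 45. Releasing.

```bash
python3 -m handwheel '[0,0,0,0,1,0,0,0,0,1,0,0,0,0,1,0,0,0,0,1]';python3 -m handwheel '[0,0,6,0,1,0,0,14,0,1,0,0,14,0,1,0,0,14,0,1,0,0,8,0,1,0,0,3,0,1,0,0,0,0,1]'
python3 - <<'E'
from h import *
s=robot.read_state(); print(s['joint_positions'])
c=robot.read_camera('wrist'); cv2.imwrite('pics/w9.png',c['color'])
E
```

```text
t: 6.87
eef_pos: [0.4912, 0.1653, 0.0455]
eef_rot: [0.461, 0.887, 0.022, 0.018]
wrist_force: [0.7, -0.7, -1.2]
grip_width: 0.0648
t: 7.45
eef_pos: [0.4899, 0.1651, 0.1065]
eef_rot: [0.461, 0.887, 0.021, 0.017]
wrist_force: [0.6, -0.5, 0.6]
grip_width: 0.0853
[ 0.09877249  0.56313167  1.85211718  0.02687208  0.67568471 -0.53471403]
```

View pics/w9.png

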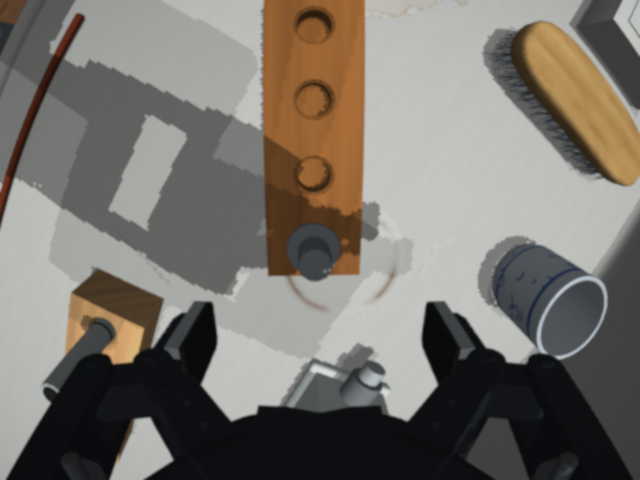

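```bash
python3 -m handwheel '[3,-5,5,0,1,7,-10,8,-0.5,1,12,-18,8,-0.5,1,14,-21,4,-0.7,1,16,-24,0,-0.7,1,16,-24,0,-0.7,1,14,-21,0,-0.6,1,12,-18,0,-0.5,1,8,-12,0,-0.4,1,5,-8,0,0,1,3,-5,0,0,1,0,0,0,0,1]'
cat > st.py <<'E'
from h import *
from scipy.spatial.transform import Rotation as Ro
def st():
    s=robot.read_state(); R=Ro.from_quat(s['eef_rot']).as_matrix()
    print('tcp',(s['eef_pos']*1000).round(1),'tilt',R[:2,2].round(3),'jaw',np.degrees(np.arctan2(R[1,1],R[0,1])).round(1),'F',s['wrist_force'].round(1),'w',round(s['grip_width']*1000,1),'j6',s['joint_positions'][5].round(2),'t',s['t']); return s
if __name__=='__main__': st()
E
python3 st.py
```

```text
t: 8.5
eef_pos: [0.5999, -0.0131, 0.1267]
eef_rot: [0.667, 0.745, 0.013, 0.015]
wrist_force: [-0.3, 0.7, 0.5]
grip_width: 0.0854
tcp [599.9 -13.1 126.7] tilt [0.039 0.   ] jaw 6.4 F [-0.3  0.7  0.5] w 85.4 j6 -0.33 t 8.5
```

```bash
python3 -m handwheel '[0,4,-3,0.3,1,0,5,-8,0,1,0,2,-12,0,1,0,1,-12,0,1,0,0,-8,0,1,0,0,-3,0,1,0,0,0,0,1]'; python3 st.py
```

```text
t: 9.08
eef_pos: [0.5948, 0.005, 0.0764]
eef_rot: [0.652, 0.758, 0.012, 0.011]
wrist_force: [0.8, 0.3, -0.1]
grip_width: 0.0852
tcp [594.8   5.   76.4] tilt [0.032 0.005] jaw 8.5 F [ 0.8  0.3 -0.1] w 85.2 j6 -0.34 t 9.0833
```

```bash
python3 -m handwheel '[3,-3,0,0,1,2.5,-3,0,0,1]';python3 -m handwheel '[0,0,0,0,1]'; python3 st.py; python3 -m handwheel '[0,0,-0.5,0,0,0,0,-0.5,0,0,0,0,-0.5,0,0,0,0,-0.5,0,0,0,0,-0.5,0,0]'; python3 st.py
```

```text
t: 9.25
eef_pos: [0.5993, 0.0001, 0.0761]
eef_rot: [0.652, 0.758, 0.012, 0.01]
wrist_force: [-0.3, -0.9, 0.1]
grip_width: 0.0851
t: 9.33
eef_pos: [0.6004, -0.0006, 0.0766]
eef_rot: [0.652, 0.758, 0.012, 0.01]
wrist_force: [0.7, 0.2, -0.4]
grip_width: 0.0856
tcp [ 6.004e+02 -6.000e-01  7.660e+01] tilt [0.031 0.005] jaw 8.6 F [ 0.7  0.2 -0.4] w 85.6 j6 -0.35 t 9.3333
t: 9.75
eef_pos: [0.6023, -0.0018, 0.076]
eef_rot: [0.652, 0.758, 0.013, 0.012]
wrist_force: [0.5, 0.3, -0.5]
grip_width: 0.0259
tcp [602.3  -1.8  76. ] tilt [0.036 0.004] jaw 8.5 F [ 0.5  0.3 -0.5] w 25.9 j6 -0.35 t 9.75
```

Still closing. I'll finish the grip and lift.

```bash
python3 -m handwheel '[0,0,0,0,0,0,0,0,0,0]'; python3 st.py; python3 -m handwheel '[0,0,5,0,0,0,0,10,0,0,0,0,14,0,0,0,0,14,0,0,0,0,10,0,0,0,0,5,0,0,0,0,2,0,0,0,0,0,0,0]'; python3 st.py
python3 - <<'E'
from h import *
c=robot.read_camera('wrist'); cv2.imwrite('pics/x1.png',c['color'])
E
```

```text
t: 9.92
eef_pos: [0.6021, -0.0018, 0.0764]
eef_rot: [0.652, 0.758, 0.013, 0.012]
wrist_force: [-0.4, 0.8, -0.3]
grip_width: 0.018
tcp [602.1  -1.8  76.4] tilt [0.036 0.004] jaw 8.6 F [-0.4  0.8 -0.3] w 18.0 j6 -0.35 t 9.9167
t: 10.58
eef_pos: [0.6016, -0.0014, 0.1418]
eef_rot: [0.652, 0.758, 0.013, 0.012]
wrist_force: [-0.1, 0.6, -0.7]
grip_width: 0.0175
tcp [601.6  -1.4 141.8] tilt [0.036 0.004] jaw 8.6 F [-0.1  0.6 -0.7] w 17.5 j6 -0.35 t 10.5833
```

View pics/x1.png

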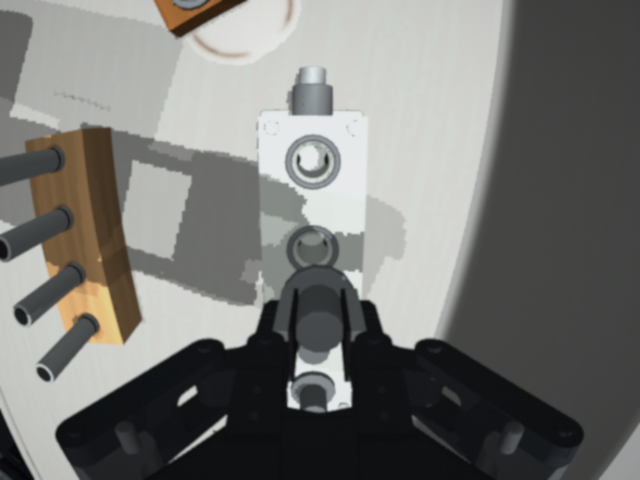

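```bash
python3 -m handwheel '[-4,6,0,0,0,-8,12,0,0.5,0,-12,18,0,0.5,0,-16,24,0,0.7,0,-18,26,-4,0.7,0,-18,26,-6,0.7,0,-16,24,-6,0.6,0,-14,21,-6,0.5,0,-10,15,-4,0.3,0,-7,10,-2,0,0,-4,6,0,0,0,0,0,0,0,0]';python3 -m handwheel '[0,0,0,0,0,0,0,0,0,0]'; python3 st.py;python3 - <<'E'
from h import *
c=robot.read_camera('wrist'); cv2.imwrite('pics/x2.png',c['color'])
for p in [(.4644,.2031),(.4387,.24),(.4124,.2777)]: print(np.round(proj(c,(*p,.026),'wrist'),1))
E
```

```text
t: 11.63
eef_pos: [0.4589, 0.1945, 0.1055]
eef_rot: [0.448, 0.894, 0.012, 0.002]
wrist_force: [0.4, 0.6, -0.1]
grip_width: 0.0179
t: 11.8
eef_pos: [0.4588, 0.1945, 0.1052]
eef_rot: [0.448, 0.894, 0.011, 0.002]
wrist_force: [0.1, 0.9, -0.6]
grip_width: 0.0179
tcp [458.8 194.5 105.2] tilt [0.013 0.019] jaw 36.8 F [ 0.1  0.9 -0.6] w 17.9 j6 -0.5 t 11.8
[331.8 244. ]
[334.9 173.3]
[337.8  97.5]
```

View pics/x2.png

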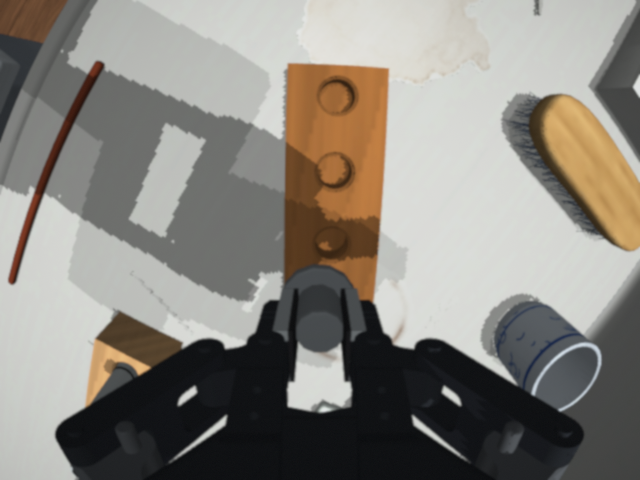

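```bash
python3 - <<'E'
from h import *
s=robot.read_state(); p=s['eef_pos']
c=robot.read_camera('wrist'); crop(c['color'],240,220,160,160,4,'x3.png')
for q in [(320.5,330),(320.5,333)]: print(onz(c,*q,p[2]+.0206,'wrist'))
print(onz(c,331,242.5,.026,'wrist'))
E
python3 -m handwheel '[2,3,-4,0,0,3,4,-8,0,0,1,2,-12,0,0,0,0,-12,0,0,0,0,-10,0,0,0,0,-5,0,0,0,0,0,0,0]'; python3 st.py
```

```text
[0.45869275 0.19495479 0.12583416]
[0.45951711 0.19385393 0.12583416]
[0.46375228 0.20341095 0.026     ]
t: 12.48
eef_pos: [0.4726, 0.2023, 0.0509]
eef_rot: [0.451, 0.892, 0.014, 0.005]
wrist_force: [-0.1, 0.1, 1.6]
grip_width: 0.0177
tcp [472.6 202.3  50.9] tilt [0.022 0.02 ] jaw 36.3 F [-0.1  0.1  1.6] w 17.7 j6 -0.48 t 12.4833
```

View pics/x3.png

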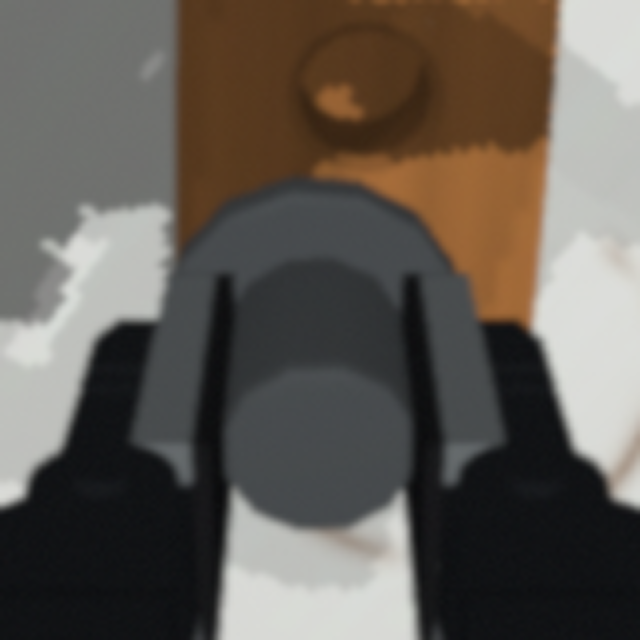

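```bash
python3 -m handwheel '[-2,0,3,0,0,-3,1,1,0,0,-2,0,0,0,0,-1,0,0,0,0,0,0,0,0,0]'; python3 st.py
```

```text
t: 12.9
eef_pos: [0.4648, 0.2033, 0.0559]
eef_rot: [0.452, 0.892, 0.015, 0.006]
wrist_force: [-0.2, 0.1, -0.9]
grip_width: 0.018
tcp [464.8 203.3  55.9] tilt [0.024 0.021] jaw 36.3 F [-0.2  0.1 -0.9] w 18.0 j6 -0.48 t 12.9
```

```bash
python3 -m handwheel '[-0.8,0,-4,0,0,-0.4,0,-6,0,0,-0.4,0,-5,0,0]'; python3 st.py; python3 -m handwheel '[0,0,-2,0,0]'; python3 st.py
```

```text
t: 13.15
eef_pos: [0.4644, 0.2038, 0.0419]
eef_rot: [0.452, 0.892, 0.016, 0.008]
wrist_force: [0.4, -0.2, -1.1]
grip_width: 0.018
tcp [464.4 203.8  41.9] tilt [0.029 0.022] jaw 36.3 F [ 0.4 -0.2 -1.1] w 18.0 j6 -0.48 t 13.15
t: 13.23
eef_pos: [0.464, 0.2037, 0.039]
eef_rot: [0.452, 0.892, 0.016, 0.007]
wrist_force: [0.6, 0.0, 0.2]
grip_width: 0.0179
tcp [464.  203.7  39. ] tilt [0.028 0.021] jaw 36.3 F [0.6 0.  0.2] w 17.9 j6 -0.48 t 13.2333
```

```bash
python3 -m handwheel '[0,0,-1,0,0,0,0,0,0,1,0,0,0,0,1,0,0,0,0,1,0,0,0,0,1,0,0,6,0,1,0,0,12,0,1,0,0,14,0,1,0,0,14,0,1,0,0,12,0,1,0,0,8,0,1,0,0,4,0,1]'; python3 st.py;  python3 - <<'E'
from h import *
c=robot.read_camera('wrist'); cv2.imwrite('pics/x4.png',c['color'])
E
```

```text
t: 14.23
eef_pos: [0.4626, 0.2033, 0.111]
eef_rot: [0.452, 0.892, 0.015, 0.006]
wrist_force: [-0.2, -0.4, -0.1]
grip_width: 0.0852
tcp [462.6 203.3 111. ] tilt [0.024 0.021] jaw 36.3 F [-0.2 -0.4 -0.1] w 85.2 j6 -0.47 t 14.2333
```

View pics/x4.png

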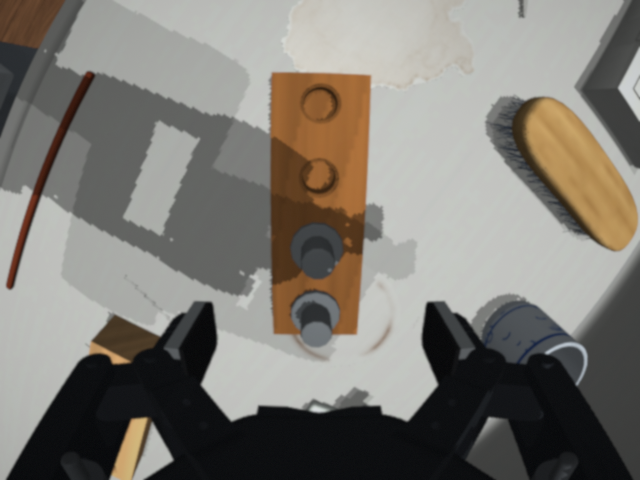

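```bash
python3 -m handwheel '[4,-7,5,0,1,8,-15,8,-0.4,1,13,-23,8,-0.6,1,16,-29,4,-0.7,1,17,-30,0,-0.7,1,17,-30,0,-0.7,1,17,-30,0,-0.6,1,16,-28,0,-0.5,1,13,-22,0,-0.3,1,10,-16,0,0,1,6,-10,0,0,1,3,-5,0,0,1]'; python3 -m handwheel '[0,0,0,0,1,0,0,0,0,1]';python3 st.py
```

```text
t: 15.28
eef_pos: [0.6046, -0.0594, 0.135]
eef_rot: [0.655, 0.755, 0.011, 0.006]
wrist_force: [0.0, 0.5, -0.2]
grip_width: 0.0853
t: 15.45
eef_pos: [0.6043, -0.0606, 0.1341]
eef_rot: [0.656, 0.755, 0.011, 0.006]
wrist_force: [-0.4, 0.4, 0.0]
grip_width: 0.0855
tcp [604.3 -60.6 134.1] tilt [0.022 0.009] jaw 8.0 F [-0.4  0.4  0. ] w 85.5 j6 -0.44 t 15.45
```

Tilt is down to about 0.024. Aligning and descending on cap 2 at (608.3, −55.4).

```bash
python3 -m handwheel '[1,1.5,-4,0.1,1,2,2,-9,0,1,1,1,-13,0,1,0,0,-13,0,1,0,0,-9,0,1,0,0,-5,0,1,0,0,-2,0,1]'; python3 -m handwheel '[0,0,0,0,1]'; python3 st.py
```

```text
t: 16.03
eef_pos: [0.6044, -0.0469, 0.0746]
eef_rot: [0.648, 0.762, 0.01, 0.003]
wrist_force: [-0.1, -0.5, -1.0]
grip_width: 0.0853
t: 16.12
eef_pos: [0.6037, -0.0461, 0.0738]
eef_rot: [0.648, 0.762, 0.01, 0.002]
wrist_force: [0.8, -0.3, -0.0]
grip_width: 0.0855
tcp [603.7 -46.1  73.8] tilt [0.015 0.013] jaw 9.3 F [ 0.8 -0.3 -0. ] w 85.5 j6 -0.45 t 16.1167
```

```bash
python3 -m handwheel '[2,-3,1,0,1,2,-4,1,0,1,1,-2,0,-0.1,1]'; python3 -m handwheel '[0,0,0,0,1]'; python3 st.py
```

```text
t: 16.37
eef_pos: [0.6091, -0.0548, 0.0765]
eef_rot: [0.651, 0.759, 0.01, 0.002]
wrist_force: [0.4, 0.1, 0.6]
grip_width: 0.0854
t: 16.45
eef_pos: [0.6101, -0.0557, 0.0772]
eef_rot: [0.651, 0.759, 0.01, 0.003]
wrist_force: [-0.9, -0.1, 0.7]
grip_width: 0.0851
tcp [610.1 -55.7  77.2] tilt [0.018 0.012] jaw 8.7 F [-0.9 -0.1  0.7] w 85.1 j6 -0.45 t 16.45
```

```bash
python3 -m handwheel '[0,0,0,0,0,0,0,0,0,0,0,0,-0.5,0,0,0,0,-0.5,0,0,0,0,0,0,0,0,0,0,0,0,0,0,0,0,0]'; python3 st.py; python3 -m handwheel '[0,0,5,0,0,0,0,10,0,0,0,0,14,0,0,0,0,14,0,0,0,0,10,0,0,0,0,5,0,0,0,0,2,0,0,0,0,0,0,0]'; python3 st.py
```

```text
t: 17.03
eef_pos: [0.6107, -0.057, 0.0781]
eef_rot: [0.652, 0.758, 0.01, 0.004]
wrist_force: [-0.5, -0.4, -1.2]
grip_width: 0.0175
tcp [610.7 -57.   78.1] tilt [0.02  0.011] jaw 8.6 F [-0.5 -0.4 -1.2] w 17.5 j6 -0.45 t 17.0333
t: 17.7
eef_pos: [0.6105, -0.0563, 0.1433]
eef_rot: [0.652, 0.758, 0.011, 0.004]
wrist_force: [0.1, 0.4, -0.6]
grip_width: 0.0178
tcp [610.5 -56.3 143.3] tilt [0.02  0.011] jaw 8.6 F [ 0.1  0.4 -0.6] w 17.8 j6 -0.44 t 17.7
```

```bash
python3 -m handwheel '[-4,8,0,0,0,-9,17,0,0.4,0,-14,26,0,0.5,0,-18,33,0,0.6,0,-19,34,0,0.7,0,-19,34,-5,0.7,0,-19,34,-6,0.6,0,-18,32,-6,0.5,0,-13,24,-4,0.3,0,-9,17,-2,0,0,-5,10,0,0,0,-3,6,0,0,0]';python3 -m handwheel '[0,0,0,0,0,0,0,0,0,0]'; python3 st.py;python3 - <<'E'
from h import *
c=robot.read_camera('wrist'); cv2.imwrite('pics/y2.png',c['color'])
for p in [(.4387,.24),(.4124,.2777)]: print(np.round(proj(c,(*p,.026),'wrist'),1))
E
```

```text
t: 18.7
eef_pos: [0.434, 0.2349, 0.1138]
eef_rot: [0.448, 0.894, 0.007, -0.007]
wrist_force: [-0.5, 0.2, -1.0]
grip_width: 0.0178
t: 18.87
eef_pos: [0.43, 0.2369, 0.1131]
eef_rot: [0.445, 0.895, 0.006, -0.009]
wrist_force: [0.0, 0.0, 0.1]
grip_width: 0.0173
tcp [430.  236.9 113.1] tilt [-0.01   0.019] jaw 37.2 F [0.  0.  0.1] w 17.3 j6 -0.41 t 18.8667
[332.3 251.3]
[335.8 181.9]
```

View pics/y2.png

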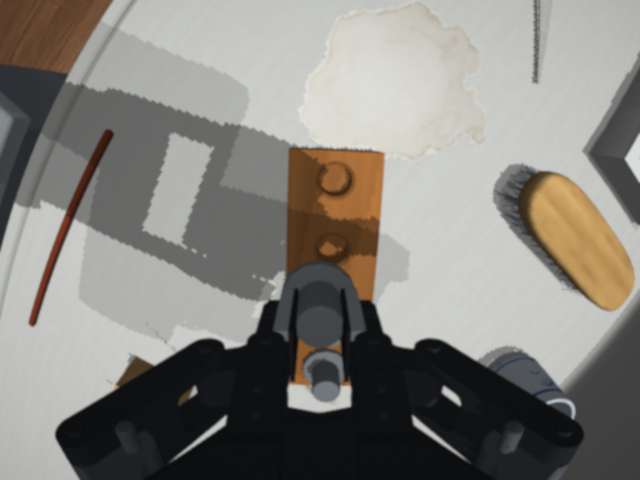

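```bash
python3 -m handwheel '[2,1,-4,0,0,2,1,-8,0,0,1,0.5,-10,0,0,0,0,-10,0,0,0,0,-6,0,0,0,0,-3,0,0,0,0,0,0,0]'; python3 st.py
```

```text
t: 19.5
eef_pos: [0.4399, 0.2357, 0.0673]
eef_rot: [0.449, 0.894, 0.007, -0.007]
wrist_force: [0.3, 0.9, -0.8]
grip_width: 0.0175
tcp [439.9 235.7  67.3] tilt [-0.007  0.019] jaw 36.7 F [ 0.3  0.9 -0.8] w 17.5 j6 -0.41 t 19.5
```

```bash
python3 -m handwheel '[-0.5,2,-3,0,0,-0.5,2,-4,0,0,0,0,-4,0,0,0,0,-3,0,0]'; python3 st.py;python3 - <<'E'
from h import *
s=robot.read_state(); p=s['eef_pos']
c=robot.read_camera('wrist'); crop(c['color'],240,180,160,200,3,'y3.png')
E
```

```text
t: 19.83
eef_pos: [0.4398, 0.2398, 0.0524]
eef_rot: [0.449, 0.893, 0.007, -0.007]
wrist_force: [-0.1, 1.0, -1.3]
grip_width: 0.0174
tcp [439.8 239.8  52.4] tilt [-0.006  0.019] jaw 36.6 F [-0.1  1.  -1.3] w 17.4 j6 -0.41 t 19.8333
```

View pics/y3.png

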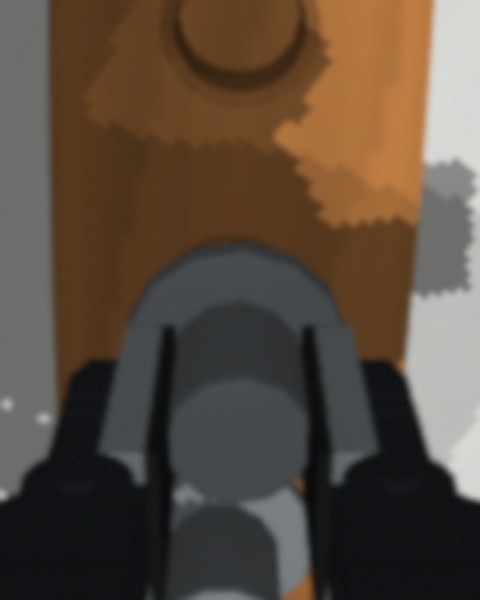

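```bash
python3 -m handwheel '[-0.8,0.6,-3,0,0]'; python3 st.py; python3 -m handwheel '[0,0,-5,0,0,0,0,-4,0,0]'; python3 st.py
```

```text
t: 19.97
eef_pos: [0.4391, 0.2405, 0.0491]
eef_rot: [0.449, 0.893, 0.007, -0.007]
wrist_force: [0.6, 0.7, -0.1]
grip_width: 0.0176
tcp [439.1 240.5  49.1] tilt [-0.006  0.019] jaw 36.6 F [ 0.6  0.7 -0.1] w 17.6 j6 -0.4 t 19.9667
t: 20.13
eef_pos: [0.4391, 0.2408, 0.0399]
eef_rot: [0.449, 0.894, 0.008, -0.006]
wrist_force: [-0.0, -0.6, 0.3]
grip_width: 0.0177
tcp [439.1 240.8  39.9] tilt [-0.005  0.02 ] jaw 36.7 F [-0.  -0.6  0.3] w 17.7 j6 -0.41 t 20.1333
```

```bash
python3 -m handwheel '[0,0,-0.5,0,0,0,0,0,0,1,0,0,0,0,1,0,0,0,0,1,0,0,0,0,1,0,0,6,0,1,0,0,12,0,1,0,0,14,0,1,0,0,14,0,1,0,0,12,0,1,0,0,8,0,1,0,0,4,0,1]'; python3 st.py;  python3 - <<'E'
from h import *
c=robot.read_camera('wrist'); crop(c['color'],160,100,320,300,2,'y4.png')
E
```

```text
t: 21.13
eef_pos: [0.4376, 0.2402, 0.1127]
eef_rot: [0.449, 0.893, 0.007, -0.008]
wrist_force: [0.3, -0.5, -1.0]
grip_width: 0.0855
tcp [437.6 240.2 112.7] tilt [-0.008  0.019] jaw 36.6 F [ 0.3 -0.5 -1. ] w 85.5 j6 -0.4 t 21.1333
```

View pics/y4.png

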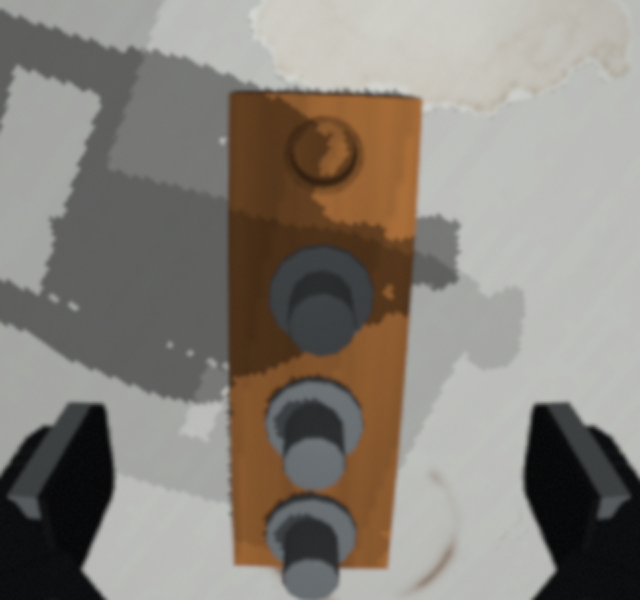

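```bash
python3 -m handwheel '[4,-8,5,0,1,9,-18,8,-0.4,1,15,-29,8,-0.6,1,18,-36,4,-0.7,1,18,-36,0,-0.7,1,18,-36,0,-0.7,1,18,-36,0,-0.6,1,18,-35,0,-0.5,1,15,-29,0,-0.4,1,12,-22,0,0,1,8,-15,0,0,1,5,-10,0,0,1]'; python3 -m handwheel '[3,-5,0,0,1,0,0,0,0,1,0,0,0,0,1]';python3 st.py
```

```text
t: 22.18
eef_pos: [0.5968, -0.0911, 0.1366]
eef_rot: [0.656, 0.754, 0.006, -0.008]
wrist_force: [0.2, 0.9, -0.5]
grip_width: 0.0853
t: 22.43
eef_pos: [0.5997, -0.0995, 0.1351]
eef_rot: [0.658, 0.753, 0.006, -0.009]
wrist_force: [0.4, -0.5, -0.6]
grip_width: 0.0854
tcp [599.7 -99.5 135.1] tilt [-0.006  0.021] jaw 7.7 F [ 0.4 -0.5 -0.6] w 85.4 j6 -0.5 t 22.4333
```

```bash
python3 -m handwheel '[3,-3,-4,0.1,1,5,-4,-8,0,1,5,-3,-12,0,1,3,-1,-12,0,1,1,0,-10,0,1,0,0,-6,0,1,0,0,-2,0,1,0,0,0,0,1]'; python3 st.py
```

```text
t: 23.1
eef_pos: [0.6148, -0.1048, 0.0732]
eef_rot: [0.651, 0.759, 0.005, -0.013]
wrist_force: [-0.7, 0.4, 0.1]
grip_width: 0.0853
tcp [ 614.8 -104.8   73.2] tilt [-0.013  0.025] jaw 8.8 F [-0.7  0.4  0.1] w 85.3 j6 -0.53 t 23.1
```

```bash
python3 -m handwheel '[0.5,-1.5,2,0,1,0.5,-2,1.5,0,1,0,-0.5,0,0,1,0,0,0,0,1]'; python3 st.py;  python3 - <<'E'
from h import *
c=robot.read_camera('wrist'); crop(c['color'],160,150,320,260,2,'z1.png')
E
```

```text
t: 23.43
eef_pos: [0.6158, -0.1088, 0.0772]
eef_rot: [0.651, 0.759, 0.005, -0.013]
wrist_force: [0.3, 0.3, 0.4]
grip_width: 0.0855
tcp [ 615.8 -108.8   77.2] tilt [-0.014  0.025] jaw 8.8 F [0.3 0.3 0.4] w 85.5 j6 -0.53 t 23.4333
```

View pics/z1.png

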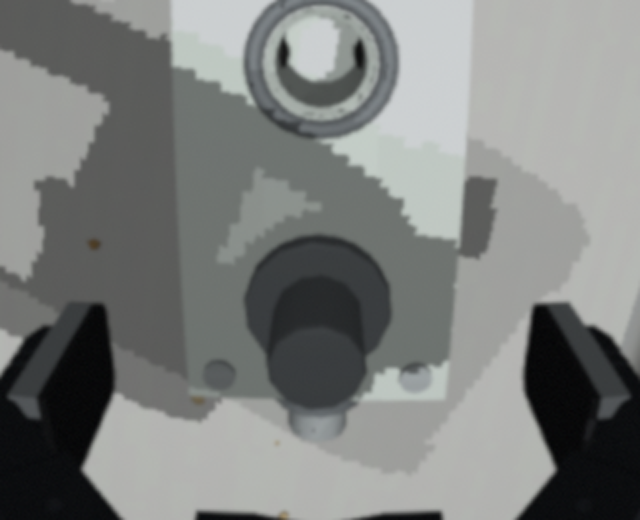

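The cap is centred between the jaws, and the port 2 ring shows at about (320,180) in full-picture pixels. Closing and lifting.

```bash
python3 -m handwheel '[0,0,0,0,0,0,0,0,0,0,0,0,0,0,0,0,0,-0.5,0,0,0,0,-0.5,0,0,0,0,0,0,0,0,0,0,0,0]'; python3 st.py; python3 -m handwheel '[0,0,5,0,0,0,0,10,0,0,0,0,14,0,0,0,0,14,0,0,0,0,10,0,0,0,0,5,0,0,0,0,2,0,0,0,0,0,0,0]'; python3 st.py
python3 - <<'E'
from h import *
c=robot.read_camera('wrist'); cv2.imwrite('pics/z2.png',c['color'])
c=robot.read_camera('top'); cv2.imwrite('pics/z2t.png',c['color'])
E
```

```text
t: 24.07
eef_pos: [0.6168, -0.1094, 0.0782]
eef_rot: [0.651, 0.759, 0.006, -0.011]
wrist_force: [0.6, -0.4, -0.4]
grip_width: 0.0175
tcp [ 616.8 -109.4   78.2] tilt [-0.01   0.023] jaw 8.8 F [ 0.6 -0.4 -0.4] w 17.5 j6 -0.53 t 24.0667
t: 24.73
eef_pos: [0.6161, -0.109, 0.1434]
eef_rot: [0.651, 0.759, 0.005, -0.012]
wrist_force: [0.4, 0.2, -1.3]
grip_width: 0.0176
tcp [ 616.1 -109.   143.4] tilt [-0.011  0.024] jaw 8.8 F [ 0.4  0.2 -1.3] w 17.6 j6 -0.53 t 24.7333
```

View pics/z2.png

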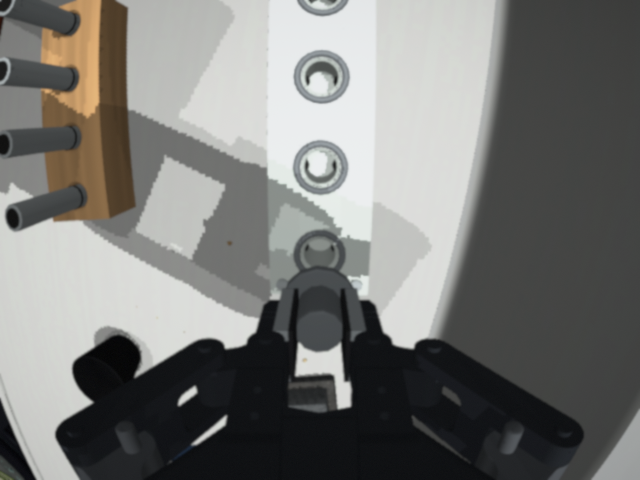

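View pics/z2t.png

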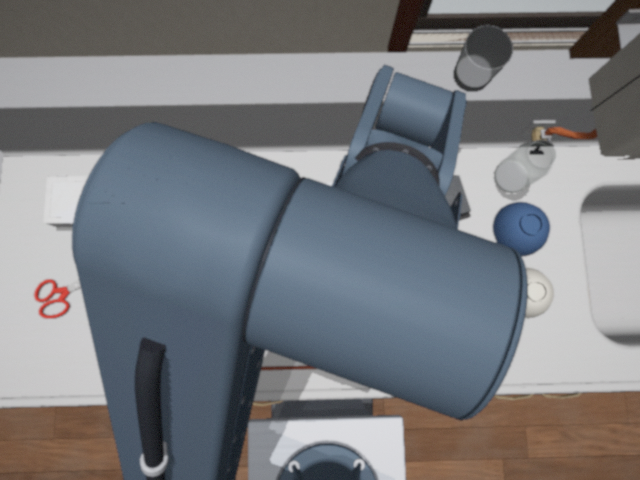

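```bash
python3 - <<'E'
from h import *
c=robot.read_camera('wrist')
for q in [(321.5,76.5),(320.5,167),(320,252.5)]: print(onz(c,*q,.065,'wrist').round(4))
E
python3 -m handwheel '[-4,8,0,0,0,-9,18,0,0.4,0,-14,28,0,0.5,0,-18,36,0,0.6,0,-18,36,0,0.7,0,-18,36,-5,0.7,0,-18,36,-6,0.6,0,-18,36,-6,0.5,0,-16,34,-4,0.3,0,-13,28,-2,0,0,-10,22,0,0,0,-7,15,0,0,0]';python3 -m handwheel '[-4,8,0,0,0,-2,4,0,0,0,0,0,0,0,0,0,0,0,0,0]'; python3 st.py;python3 - <<'E'
from h import *
c=robot.read_camera('wrist'); cv2.imwrite('pics/z3.png',c['color'])
for p in [(.4124,.2777)]: print(np.round(proj(c,(*p,.026),'wrist'),1))
E
```

```text
[ 0.5992 -0.0016  0.065 ]
[ 0.607  -0.0559  0.065 ]
[ 0.615  -0.1092  0.065 ]
t: 25.88
eef_pos: [0.4373, 0.2323, 0.1119]
eef_rot: [0.459, 0.888, -0.001, -0.018]
wrist_force: [0.2, 0.0, -0.7]
grip_width: 0.0176
t: 26.22
eef_pos: [0.4259, 0.2477, 0.1106]
eef_rot: [0.456, 0.89, -0.003, -0.021]
wrist_force: [-0.4, -0.2, -0.9]
grip_width: 0.0176
tcp [425.9 247.7 110.6] tilt [-0.039  0.014] jaw 35.7 F [-0.4 -0.2 -0.9] w 17.6 j6 -0.36 t 26.2167
[333.  201.3]
```

View pics/z3.png

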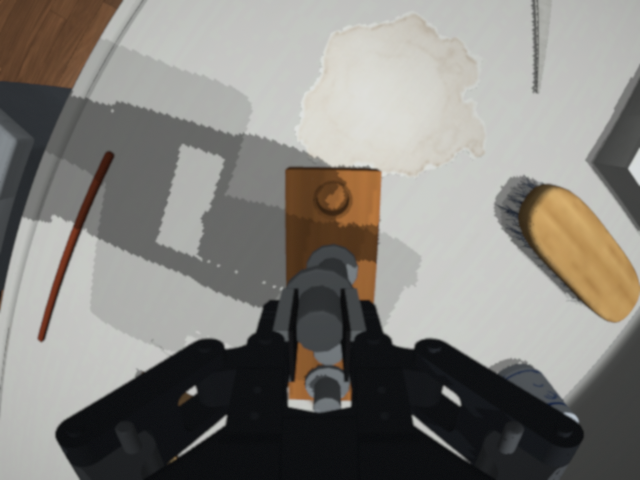

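```bash
python3 -m handwheel '[-2,4,0,0,0,-4,9,0,0,0,-3,9,-3,0,0,-1,5,-6,0,0,0,1,-8,0,0,0,0,-10,0,0,0,0,-8,0,0,0,0,-5,0,0,0,0,-1,0,0,0,0,0,0,0]'; python3 st.py
```

```text
t: 27.1
eef_pos: [0.4178, 0.2761, 0.0649]
eef_rot: [0.459, 0.888, -0.002, -0.02]
wrist_force: [-0.4, 0.2, 0.5]
grip_width: 0.0178
tcp [417.8 276.1  64.9] tilt [-0.038  0.014] jaw 35.4 F [-0.4  0.2  0.5] w 17.8 j6 -0.31 t 27.1
```

```bash
python3 -m handwheel '[-2,0.5,-2,0,0,-2,0.5,-4,0,0,-1,0,-4,0,0,0,0,-2,0,0]'; python3 st.py;python3 - <<'E'
from h import *
c=robot.read_camera('wrist'); crop(c['color'],220,160,200,200,3,'z4.png')
s=robot.read_state()
for q in [(319,330),(319,326)]: print(onz(c,*q,s['eef_pos'][2]+.0188,'wrist'))
E
```

```text
t: 27.43
eef_pos: [0.413, 0.2772, 0.0525]
eef_rot: [0.459, 0.888, -0.002, -0.019]
wrist_force: [-0.5, 0.0, -0.9]
grip_width: 0.018
tcp [413.  277.2  52.5] tilt [-0.036  0.015] jaw 35.3 F [-0.5  0.  -0.9] w 18.0 j6 -0.3 t 27.4333
[0.41367658 0.27659092 0.07113188]
[0.41262761 0.27807186 0.07113188]
```

View pics/z4.png

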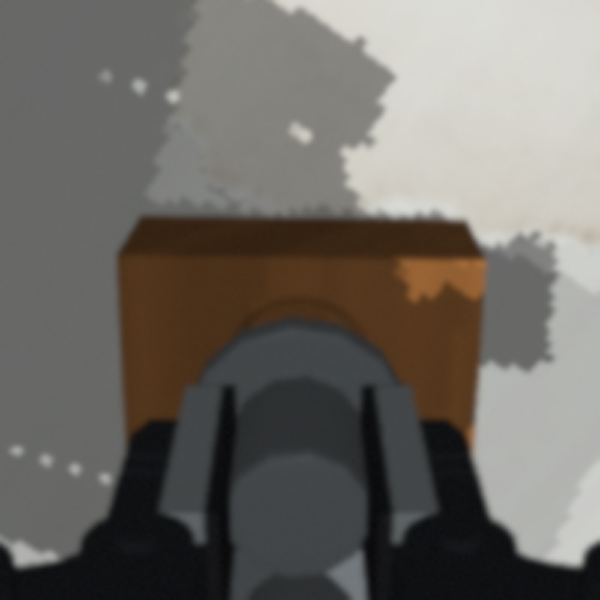

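```bash
python3 -m handwheel '[-0.5,0.6,-3,0,0]'; python3 st.py; python3 -m handwheel '[0,0,-4,0,0,0,0,-4,0,0]'; python3 st.py
```

```text
t: 27.57
eef_pos: [0.4129, 0.2778, 0.0495]
eef_rot: [0.459, 0.888, -0.002, -0.019]
wrist_force: [0.7, -0.5, -0.8]
grip_width: 0.0182
tcp [412.9 277.8  49.5] tilt [-0.035  0.015] jaw 35.3 F [ 0.7 -0.5 -0.8] w 18.2 j6 -0.3 t 27.5667
t: 27.73
eef_pos: [0.4132, 0.2781, 0.0413]
eef_rot: [0.459, 0.888, -0.001, -0.019]
wrist_force: [-0.2, -0.2, -0.6]
grip_width: 0.0178
tcp [413.2 278.1  41.3] tilt [-0.034  0.015] jaw 35.3 F [-0.2 -0.2 -0.6] w 17.8 j6 -0.3 t 27.7333
```

```bash
python3 -m handwheel '[0,0,-1.5,0,0,0,0,0,0,1,0,0,0,0,1,0,0,0,0,1,0,0,0,0,1,0,0,6,0,1,0,0,12,0,1,0,0,14,0,1,0,0,14,0,1,0,0,14,0,1,0,0,14,0,1,0,0,8,0,1]'; python3 st.py;  python3 - <<'E'
from h import *
c=robot.read_camera('wrist'); crop(c['color'],160,100,320,300,2,'z5.png')
E
```

```text
t: 28.73
eef_pos: [0.4114, 0.2772, 0.1248]
eef_rot: [0.459, 0.888, -0.003, -0.02]
wrist_force: [-1.2, -0.7, -0.1]
grip_width: 0.0855
tcp [411.4 277.2 124.8] tilt [-0.039  0.014] jaw 35.3 F [-1.2 -0.7 -0.1] w 85.5 j6 -0.29 t 28.7333
```

View pics/z5.png

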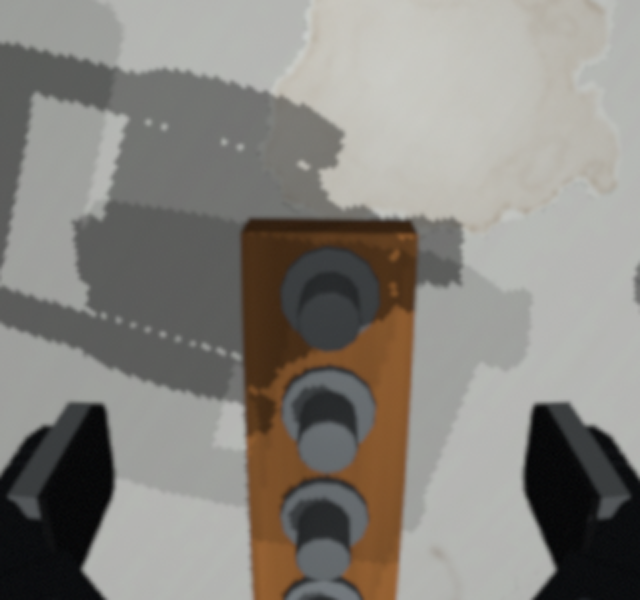

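All four caps are seated in the holder. Moving on to the tubes.

```bash
python3 -m handwheel '[0,-5,8,0,1,0,-12,10,-0.4,1,0,-20,8,-0.5,1,0,-26,4,-0.6,1,0,-26,0,-0.6,1,0,-26,0,-0.6,1,0,-26,0,-0.6,1,0,-24,0,-0.4,1,0,-18,0,-0.3,1,0,-12,0,0,1,0,-8,0,0,1,0,-4,0,0,1]'; python3 -m handwheel '[0,0,0,0,1,0,0,0,0,1]';python3 st.py;  python3 - <<'E'
from h import *
c=robot.read_camera('wrist'); cv2.imwrite('pics/t1.png',c['color'])
for p in [(.3985,.0337),(.407,-.0106),(.4155,-.0557),(.4246,-.101)]: print(np.round(proj(c,(*p,.118),'wrist'),1))
E
```

```text
t: 29.78
eef_pos: [0.407, 0.0545, 0.1605]
eef_rot: [0.649, 0.76, 0.001, -0.02]
wrist_force: [-0.3, 0.7, -0.1]
grip_width: 0.0855
t: 29.95
eef_pos: [0.4062, 0.0528, 0.1607]
eef_rot: [0.651, 0.759, 0.001, -0.02]
wrist_force: [-0.4, -0.0, -0.2]
grip_width: 0.0856
tcp [406.2  52.8 160.7] tilt [-0.03   0.027] jaw 8.7 F [-0.4 -0.  -0.2] w 85.6 j6 -0.34 t 29.95
[303.4 301.5]
[307.5 366.9]
[310.9 420.1]
[314.5 462.3]
```

View pics/t1.png

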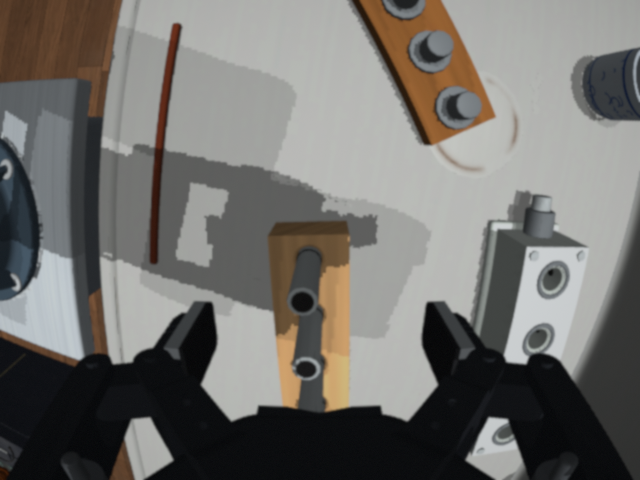

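```bash
python3 -m handwheel '[20,0,0,0,1,20,0,0,0,1]'; python3 -m handwheel '[0,0,0,0,1,0,0,0,0,1,0,0,0,0,1]';python3 st.py; python3 -m handwheel '[-4,-4,0,0,1,-8,-8,0,0,1,-10,-6,0,0,1,-10,-3,0,0,1,-7,0,0,0,1,-5,0,0,0,1,-2,0,0,0,1,0,0,0,0,1]';python3 st.py
```

```text
t: 30.17
eef_pos: [0.4411, 0.0547, 0.1604]
eef_rot: [0.651, 0.759, -0.002, -0.024]
wrist_force: [0.1, -0.6, 0.3]
grip_width: 0.0852
t: 30.42
eef_pos: [0.444, 0.056, 0.1604]
eef_rot: [0.65, 0.76, -0.001, -0.022]
wrist_force: [-1.2, 0.1, 0.4]
grip_width: 0.0856
tcp [444.   56.  160.4] tilt [-0.035  0.028] jaw 8.9 F [-1.2  0.1  0.4] w 85.6 j6 -0.32 t 30.4167
t: 31.08
eef_pos: [0.3853, 0.0345, 0.16]
eef_rot: [0.649, 0.76, -0.003, -0.026]
wrist_force: [1.1, 0.5, 0.9]
grip_width: 0.0853
tcp [385.3  34.5 160. ] tilt [-0.044  0.029] jaw 9.1 F [1.1 0.5 0.9] w 85.3 j6 -0.39 t 31.0833
```

```bash
python3 -m handwheel '[4,0,-14,0.1,1,4,0,-14,0,1,2,0,-14,0,1,0,0,0,0,1,0,0,0,0,1]';python3 st.py;python3 -m handwheel '[0,0,-14,0,1,0,0,-14,0,1,0,0,0,0,1,0,0,0,0,1]';python3 st.py
```

```text
t: 31.5
eef_pos: [0.3982, 0.0343, 0.1178]
eef_rot: [0.645, 0.764, -0.002, -0.023]
wrist_force: [-0.4, -0.0, 0.3]
grip_width: 0.0855
tcp [398.2  34.3 117.8] tilt [-0.038  0.027] jaw 9.7 F [-0.4 -0.   0.3] w 85.5 j6 -0.4 t 31.5
t: 31.83
eef_pos: [0.4006, 0.0341, 0.0913]
eef_rot: [0.644, 0.765, -0.001, -0.021]
wrist_force: [-0.1, 0.3, 1.4]
grip_width: 0.0853
tcp [400.6  34.1  91.3] tilt [-0.033  0.026] jaw 9.8 F [-0.1  0.3  1.4] w 85.3 j6 -0.41 t 31.8333
```

```bash
python3 -m handwheel '[0,0,4,0,1,0,0,8,0,1,0,0,12,0,1,0,0,14,0,1,0,0,14,0,1,0,0,12,0,1,0,0,8,0,1,0,0,4,0,1,0,0,2,0,1]';python3 st.py;python3 -m handwheel '[-1,0,-25,0,1,-1,0,-28,0,1,0,0,-25,0,1,0,0,0,0,1,0,0,0,0,1,0,0,0,0,1]';python3 st.py
```

```text
t: 32.58
eef_pos: [0.4018, 0.0342, 0.182]
eef_rot: [0.644, 0.765, 0.002, -0.016]
wrist_force: [-0.6, -0.1, 0.4]
grip_width: 0.0854
tcp [401.8  34.2 182. ] tilt [-0.022  0.024] jaw 9.9 F [-0.6 -0.1  0.4] w 85.4 j6 -0.4 t 32.5833
t: 33.08
eef_pos: [0.4029, 0.0337, 0.1063]
eef_rot: [0.644, 0.765, 0.005, -0.011]
wrist_force: [0.8, -0.1, -0.9]
grip_width: 0.0852
tcp [402.9  33.7 106.3] tilt [-0.011  0.021] jaw 9.9 F [ 0.8 -0.1 -0.9] w 85.2 j6 -0.41 t 33.0833
```

Tilt is down to −0.011. Descending to grasp tube 0.

```bash
python3 -m handwheel '[-2,0,-8,0,1,-2,0,-10,0,1,0,0,-5,0,1,0,0,-2,0,1,0,0,0,0,1]';python3 st.py;python3 - <<'E'
from h import *
c=robot.read_camera('wrist'); cv2.imwrite('pics/t2.png',c['color'])
E
```

```text
t: 33.5
eef_pos: [0.403, 0.0331, 0.0859]
eef_rot: [0.643, 0.765, 0.007, -0.006]
wrist_force: [-0.2, 1.5, -0.6]
grip_width: 0.0853
tcp [403.   33.1  85.9] tilt [0.001 0.019] jaw 9.9 F [-0.2  1.5 -0.6] w 85.3 j6 -0.42 t 33.5
```

View pics/t2.png

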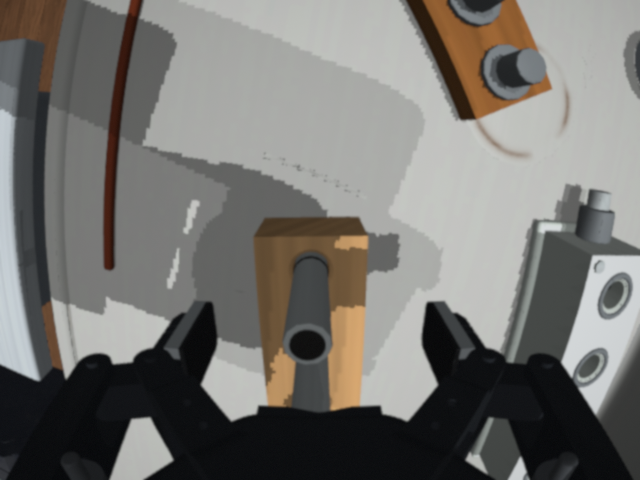

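```bash
python3 -m handwheel '[-2,0,-2,0,1,-2,0,-2,0,1,0,0,0,0,1]';python3 st.py;python3 -m handwheel '[0,0,0,0,0,0,0,0,0,0,0,0,0,0,0,0,0,0,0,0,0,0,0,0,0,0,0,0,0,0,0,0,0,0,0]';python3 st.py;python3 - <<'E'
from h import *
c=robot.read_camera('wrist'); crop(c['color'],200,200,240,220,3,'t3.png')
E
```

```text
t: 33.8
eef_pos: [0.4002, 0.0329, 0.0832]
eef_rot: [0.643, 0.766, 0.008, -0.004]
wrist_force: [-0.5, -0.3, 0.6]
grip_width: 0.085
tcp [400.2  32.9  83.2] tilt [0.005 0.018] jaw 9.9 F [-0.5 -0.3  0.6] w 85.0 j6 -0.42 t 33.8
t: 34.38
eef_pos: [0.3999, 0.0329, 0.0836]
eef_rot: [0.643, 0.766, 0.008, -0.004]
wrist_force: [-1.2, -0.5, -1.1]
grip_width: 0.0164
tcp [399.9  32.9  83.6] tilt [0.004 0.018] jaw 9.9 F [-1.2 -0.5 -1.1] w 16.4 j6 -0.42 t 34.3833
```

View pics/t3.png

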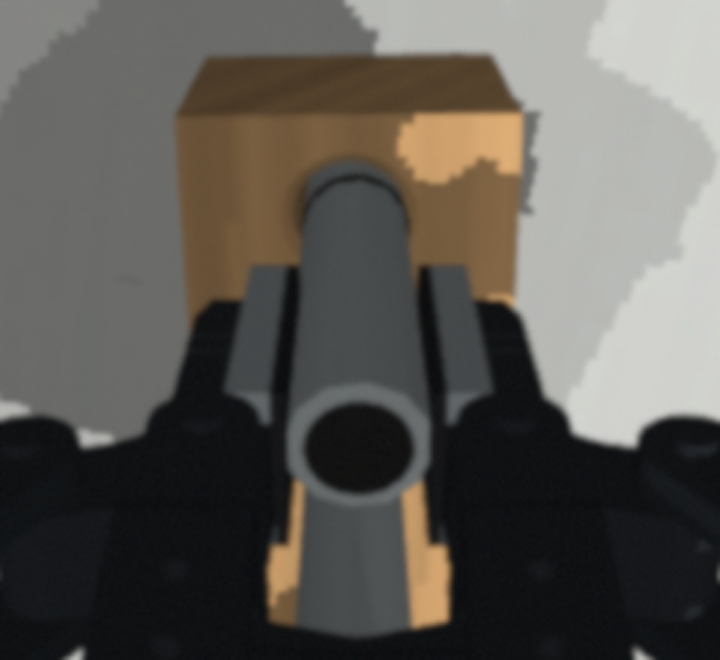

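```bash
python3 -m handwheel '[0,0,4,0,0,0,0,8,0,0,0,0,12,0,0,0,0,14,0,0,0,0,14,0,0,0,0,12,0,0,0,0,8,0,0,0,0,4,0,0,0,0,2,0,0]';python3 st.py;python3 -m handwheel '[4,0,0,0,0,9,1,0,0,0,14,1,0,-0.1,0,19,2,0,-0.1,0,22,2,0,0,0,22,2,0,0,0,20,2,0,0,0,16,2,0,0,0,13,2,0,0,0,10,2,0,0,0,7,1,0,0,0,4,0,0,0,0]';python3 st.py
```

```text
t: 35.18
eef_pos: [0.3983, 0.0333, 0.1652]
eef_rot: [0.643, 0.765, 0.008, -0.006]
wrist_force: [-0.6, -0.5, -0.9]
grip_width: 0.0164
tcp [398.3  33.3 165.2] tilt [0.001 0.019] jaw 9.9 F [-0.6 -0.5 -0.9] w 16.4 j6 -0.41 t 35.1833
t: 36.18
eef_pos: [0.568, 0.0532, 0.1568]
eef_rot: [0.652, 0.758, 0.005, -0.011]
wrist_force: [0.4, 0.2, -1.1]
grip_width: 0.0164
tcp [568.   53.2 156.8] tilt [-0.011  0.022] jaw 8.5 F [ 0.4  0.2 -1.1] w 16.4 j6 -0.28 t 36.1833
```

```bash
python3 -m handwheel '[5,0,1,0,0,7,0,1,0,0,6,0,1,0,0,4,0,0,0,0,1,0,0,0,0,0,0,0,0,0,0,0,0,0,0]';python3 st.py;python3 - <<'E'
from h import *
c=robot.read_camera('wrist'); cv2.imwrite('pics/t4.png',c['color']);crop(c['color'],220,180,200,200,3,'t5.png')
s=robot.read_state(); print(s['eef_pos'])
E
```

```text
t: 36.77
eef_pos: [0.5924, 0.0529, 0.1585]
eef_rot: [0.653, 0.758, 0.004, -0.013]
wrist_force: [0.1, -0.4, -0.2]
grip_width: 0.0165
tcp [592.4  52.9 158.5] tilt [-0.015  0.022] jaw 8.5 F [ 0.1 -0.4 -0.2] w 16.5 j6 -0.27 t 36.7667
[0.59224909 0.05294209 0.15849852]
```

View pics/t5.png

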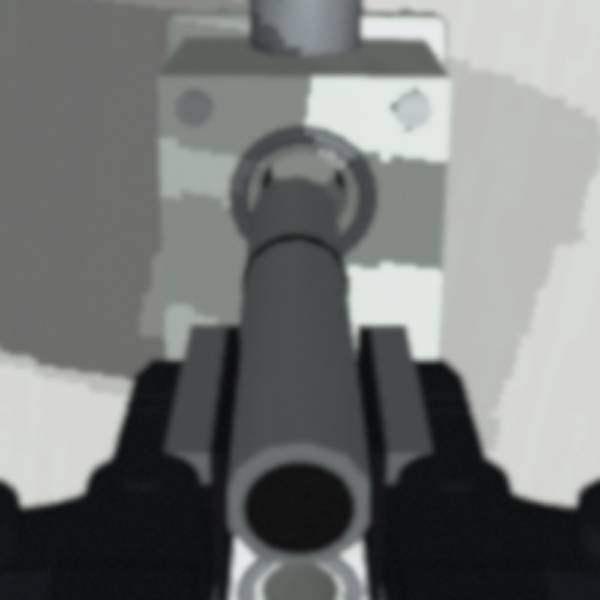

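Run:
```python
from h import *
c=robot.read_camera('wrist'); s=robot.read_state()
z=s['eef_pos'][2]-.0756
F=lambda x,y:(220+(x+.5)/3-.5,180+(y+.5)/3-.5)
print('tube front',onz(c,*F(297,178),z,'wrist').round(4),'L',onz(c,*F(250,215),z,'wrist').round(4),'R',onz(c,*F(342,215),z,'wrist').round(4))
# ring mark 40mm up front edge, and top centre
print('mark front',onz(c,*F(296,235),z+.040,'wrist').round(4),'top',onz(c,*F(299,505),z+.110,'wrist').round(4))
print('ring',onz(c,*F(304,197),.065,'wrist').round(4))
```

```text
tube front [0.5892 0.0616 0.0829] L [0.5806 0.0522 0.0829] R [0.5997 0.0551 0.0829]
mark front [0.5893 0.063  0.1229] top [0.5921 0.0538 0.1929]
ring [0.5919 0.0523 0.065 ]
```

```bash
python3 -m handwheel '[0.8,-0.3,-2,0,0,0.4,0,-4,0,0,0,0,-4,0,0,0,0,-3,0,0,0,0,-1,0,0,0,0,0,0,0]';python3 st.py;python3 - <<'E'
from h import *
c=robot.read_camera('wrist'); crop(c['color'],220,180,200,200,3,'t6.png')
E
```

```text
t: 37.37
eef_pos: [0.5921, 0.0527, 0.1429]
eef_rot: [0.653, 0.758, 0.003, -0.013]
wrist_force: [0.3, -0.6, -1.1]
grip_width: 0.0164
tcp [592.1  52.7 142.9] tilt [-0.016  0.022] jaw 8.5 F [ 0.3 -0.6 -1.1] w 16.4 j6 -0.27 t 37.3667
```

View pics/t6.png

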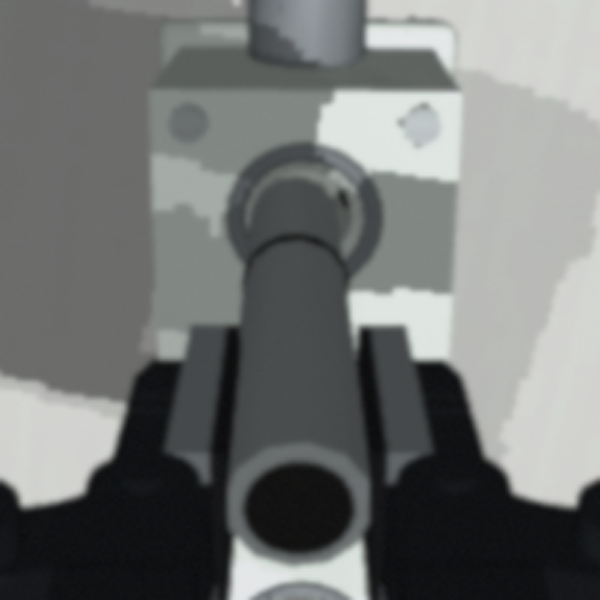

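```bash
python3 -m handwheel '[1.2,0.2,0,0,0,0.8,0.1,0,0,0,0.3,0,0,0,0,0,0,0,0,0]';python3 st.py;python3 - <<'E'
from h import *
c=robot.read_camera('wrist'); crop(c['color'],270,210,100,80,6,'t7.png')
E
```

```text
t: 37.75
eef_pos: [0.5949, 0.0531, 0.1431]
eef_rot: [0.653, 0.758, 0.003, -0.013]
wrist_force: [-0.4, 0.3, -0.6]
grip_width: 0.0166
tcp [594.9  53.1 143.1] tilt [-0.016  0.022] jaw 8.5 F [-0.4  0.3 -0.6] w 16.6 j6 -0.27 t 37.75
```

View pics/t7.png

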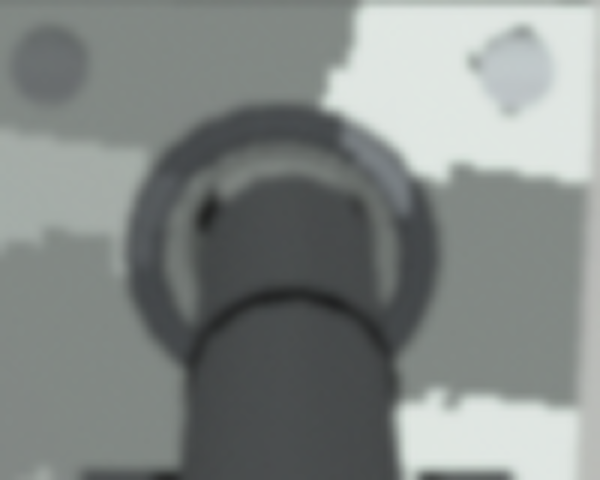

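```bash
python3 -m handwheel '[-0.3,0.2,-2,0,0,0,0,-3,0,0]';python3 st.py;python3 -m handwheel '[0,0,-3,0,0]';python3 st.py;python3 -m handwheel '[0,0,-3,0,0]';python3 st.py
```

```text
t: 37.97
eef_pos: [0.5952, 0.0532, 0.1387]
eef_rot: [0.653, 0.758, 0.004, -0.012]
wrist_force: [-0.8, -0.9, -1.0]
grip_width: 0.0163
tcp [595.2  53.2 138.7] tilt [-0.014  0.022] jaw 8.5 F [-0.8 -0.9 -1. ] w 16.3 j6 -0.27 t 37.9667
t: 38.05
eef_pos: [0.5954, 0.053, 0.1359]
eef_rot: [0.652, 0.758, 0.004, -0.012]
wrist_force: [-0.7, -0.8, 1.1]
grip_width: 0.0165
tcp [595.4  53.  135.9] tilt [-0.013  0.021] jaw 8.5 F [-0.7 -0.8  1.1] w 16.5 j6 -0.27 t 38.05
t: 38.13
eef_pos: [0.5951, 0.0526, 0.1329]
eef_rot: [0.652, 0.758, 0.003, -0.012]
wrist_force: [-1.9, -1.0, 1.1]
grip_width: 0.0163
tcp [595.1  52.6 132.9] tilt [-0.014  0.02 ] jaw 8.6 F [-1.9 -1.   1.1] w 16.3 j6 -0.27 t 38.1333
```

```bash
python3 -m handwheel '[-0.6,-0.2,-3,0,0]';python3 st.py;python3 -m handwheel '[-0.3,0,-3,0,0]';python3 st.py;python3 -m handwheel '[-0.2,0,-4,0,0]';python3 st.py
```

```text
t: 38.22
eef_pos: [0.5946, 0.0522, 0.1296]
eef_rot: [0.652, 0.758, 0.003, -0.012]
wrist_force: [0.6, -1.2, -0.6]
grip_width: 0.0167
tcp [594.6  52.2 129.6] tilt [-0.013  0.02 ] jaw 8.6 F [ 0.6 -1.2 -0.6] w 16.7 j6 -0.27 t 38.2167
t: 38.3
eef_pos: [0.5943, 0.0521, 0.1262]
eef_rot: [0.652, 0.758, 0.003, -0.012]
wrist_force: [0.9, -1.0, -0.7]
grip_width: 0.0165
tcp [594.3  52.1 126.2] tilt [-0.013  0.02 ] jaw 8.6 F [ 0.9 -1.  -0.7] w 16.5 j6 -0.27 t 38.3
t: 38.38
eef_pos: [0.5943, 0.0522, 0.1218]
eef_rot: [0.652, 0.758, 0.004, -0.012]
wrist_force: [0.6, -1.3, -0.3]
grip_width: 0.0168
tcp [594.3  52.2 121.8] tilt [-0.013  0.02 ] jaw 8.6 F [ 0.6 -1.3 -0.3] w 16.8 j6 -0.27 t 38.3833
```

Running smoothly; the seal should engage at about TCP z = 120.6.

```bash
for i in 1 2; do python3 -m handwheel '[0,0,-3,0,0,0,0,-3,0,0]';python3 st.py; done;python3 -m handwheel '[0,0,-3,0,0]';python3 st.py
```

```text
t: 38.55
eef_pos: [0.5947, 0.0521, 0.1161]
eef_rot: [0.652, 0.758, 0.004, -0.011]
wrist_force: [-1.2, 0.5, 8.5]
grip_width: 0.0164
tcp [594.7  52.1 116.1] tilt [-0.012  0.02 ] jaw 8.5 F [-1.2  0.5  8.5] w 16.4 j6 -0.27 t 38.55
t: 38.72
eef_pos: [0.5946, 0.0522, 0.1113]
eef_rot: [0.652, 0.758, 0.004, -0.011]
wrist_force: [-1.4, -0.7, 6.7]
grip_width: 0.0168
tcp [594.6  52.2 111.3] tilt [-0.012  0.02 ] jaw 8.6 F [-1.4 -0.7  6.7] w 16.8 j6 -0.27 t 38.7167
t: 38.8
eef_pos: [0.5946, 0.0522, 0.109]
eef_rot: [0.652, 0.758, 0.004, -0.011]
wrist_force: [-2.8, -1.0, 8.7]
grip_width: 0.0163
tcp [594.6  52.2 109. ] tilt [-0.012  0.02 ] jaw 8.6 F [-2.8 -1.   8.7] w 16.3 j6 -0.27 t 38.8
```

```bash
python3 -m handwheel '[-0.1,0,-3.5,0,0,0,0,-3.5,0,0]';python3 st.py;python3 -m handwheel '[0,0,-2.5,0,0]';python3 st.py;python3 -m handwheel '[0,0,-2,0,0]';python3 st.py
```

```text
t: 38.97
eef_pos: [0.5945, 0.0522, 0.1036]
eef_rot: [0.652, 0.758, 0.004, -0.011]
wrist_force: [-2.3, -0.2, 7.1]
grip_width: 0.0167
tcp [594.5  52.2 103.6] tilt [-0.012  0.02 ] jaw 8.6 F [-2.3 -0.2  7.1] w 16.7 j6 -0.27 t 38.9667
t: 39.05
eef_pos: [0.5944, 0.0522, 0.1017]
eef_rot: [0.652, 0.758, 0.004, -0.011]
wrist_force: [-1.7, -0.0, 7.3]
grip_width: 0.0164
tcp [594.4  52.2 101.7] tilt [-0.012  0.02 ] jaw 8.6 F [-1.7 -0.   7.3] w 16.4 j6 -0.27 t 39.05
t: 39.13
eef_pos: [0.5944, 0.0522, 0.1005]
eef_rot: [0.652, 0.758, 0.004, -0.011]
wrist_force: [-2.9, -1.5, 14.6]
grip_width: 0.0166
tcp [594.4  52.2 100.5] tilt [-0.012  0.02 ] jaw 8.6 F [-2.9 -1.5 14.6] w 16.6 j6 -0.27 t 39.1333
```

```bash
python3 -m handwheel '[0,0,0,0,1,0,0,0,0,1,0,0,0,0,1,0,0,0,0,1,0,0,0,0,1,0,0,4,0,1,0,0,8,0,1,0,0,12,0,1,0,0,14,0,1,0,0,14,0,1,0,0,8,0,1,0,0,4,0,1]';python3 st.py
python3 - <<'E'
from h import *
c=robot.read_camera('wrist'); crop(c['color'],160,100,320,300,2,'t8.png')
E
```

```text
t: 40.13
eef_pos: [0.5929, 0.0532, 0.1669]
eef_rot: [0.652, 0.758, 0.003, -0.013]
wrist_force: [-0.2, -0.4, 0.2]
grip_width: 0.0853
tcp [592.9  53.2 166.9] tilt [-0.016  0.022] jaw 8.6 F [-0.2 -0.4  0.2] w 85.3 j6 -0.27 t 40.1333
```

View pics/t8.png

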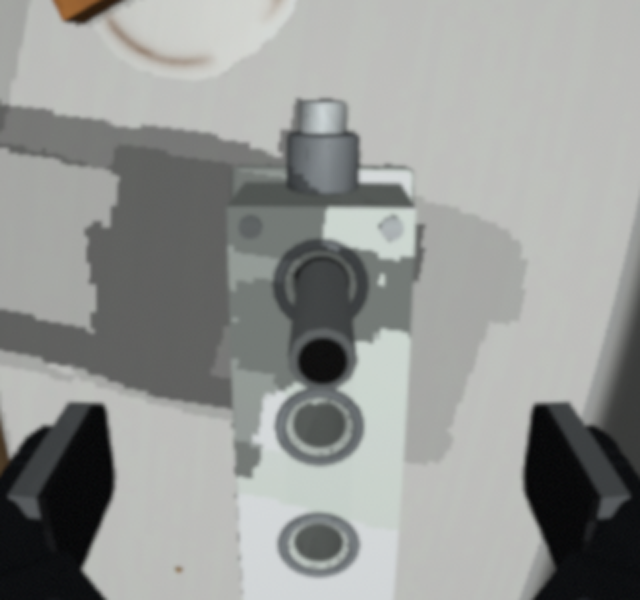

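Tube 0 is home, with its ring mark at the port mouth. Next is tube 1.

```bash
python3 -m handwheel '[-4,-1,0,0,1,-8,-3,0,0,1,-12,-5,0,0,1,-17,-7,0,0.1,1,-20,-7,0,0.1,1,-20,-7,0,0.1,1,-18,-7,0,0,1,-15,-6,0,0,1,-12,-5,0,0,1,-9,-4,0,0,1,-6,-3,0,0,1,-3,-1,0,0,1]';python3 -m handwheel '[0,0,0,0,1,0,0,0,0,1]'; python3 st.py
python3 - <<'E'
from h import *
c=robot.read_camera('wrist'); cv2.imwrite('pics/t9.png',c['color'])
for p in [(.407,-.0106),(.4155,-.0557),(.4246,-.101)]: print(np.round(proj(c,(*p,.118),'wrist'),1))
E
```

```text
t: 41.18
eef_pos: [0.4297, -0.0038, 0.1614]
eef_rot: [0.639, 0.769, -0.001, -0.021]
wrist_force: [-0.2, -0.3, 0.7]
grip_width: 0.0858
t: 41.35
eef_pos: [0.4284, -0.0038, 0.1609]
eef_rot: [0.64, 0.768, -0.001, -0.022]
wrist_force: [-0.5, -0.2, 0.7]
grip_width: 0.0853
tcp [428.4  -3.8 160.9] tilt [-0.035  0.026] jaw 10.5 F [-0.5 -0.2  0.7] w 85.3 j6 -0.48 t 41.35
[282.1 276.4]
[285.4 347.1]
[289.6 404.6]
```

View pics/t9.png

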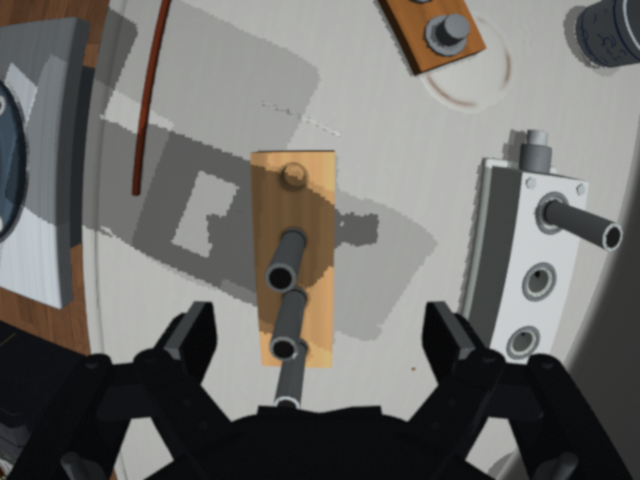

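```bash
python3 -m handwheel '[-2,-1,4,0,1,-4,-2,8,0,1,-5,-2,10,0,1,-4,-1,10,0,1,-3,0,8,0,1,-1,0,4,0,1,0,0,1,0,1]';python3 st.py;python3 -m handwheel '[0,0,-25,0,1,0,0,-28,0,1,0,0,-25,0,1,0,0,0,0,1,0,0,0,0,1,0,0,0,0,1]';python3 st.py
```

```text
t: 41.98
eef_pos: [0.41, -0.0103, 0.2111]
eef_rot: [0.639, 0.769, -0.001, -0.02]
wrist_force: [-0.1, -0.2, -0.8]
grip_width: 0.0855
tcp [410.  -10.3 211.1] tilt [-0.032  0.025] jaw 10.6 F [-0.1 -0.2 -0.8] w 85.5 j6 -0.5 t 41.9833
t: 42.48
eef_pos: [0.4139, -0.0113, 0.1348]
eef_rot: [0.639, 0.769, 0.002, -0.014]
wrist_force: [-0.0, -0.2, 0.1]
grip_width: 0.0855
tcp [413.9 -11.3 134.8] tilt [-0.02   0.021] jaw 10.6 F [-0.  -0.2  0.1] w 85.5 j6 -0.51 t 42.4833
```

```bash
python3 -m handwheel '[-2,0,-22,0,1,-2,0,-24,0,1,-2,0,0,0,1,0,0,0,0,1,0,0,0,0,1]';python3 st.py
python3 - <<'E'
from h import *
c=robot.read_camera('wrist'); crop(c['color'],160,150,320,270,2,'t10.png')
E
```

```text
t: 42.9
eef_pos: [0.4137, -0.0129, 0.0939]
eef_rot: [0.638, 0.77, 0.004, -0.008]
wrist_force: [-0.3, -0.3, -0.2]
grip_width: 0.0853
tcp [413.7 -12.9  93.9] tilt [-0.006  0.017] jaw 10.7 F [-0.3 -0.3 -0.2] w 85.3 j6 -0.52 t 42.9
```

View pics/t10.png

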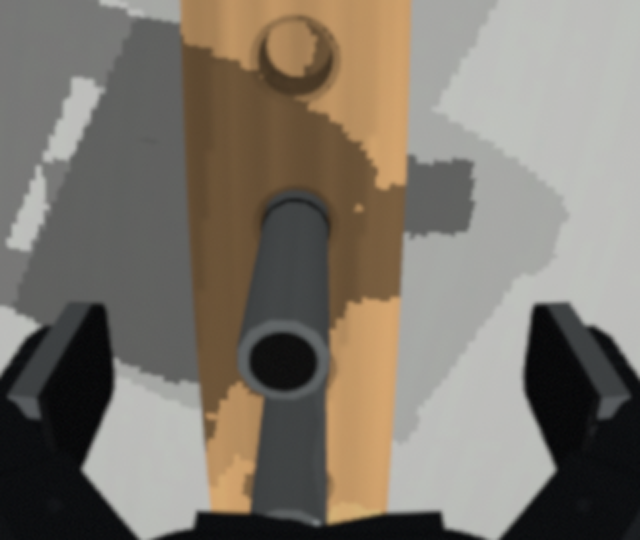

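```bash
python3 -m handwheel '[-2,0.5,-3,0,1,-2.5,1,-4,0,1,-2,1,-3,0,1,0,0,-1,0,1,0,0,0,0,1]';python3 st.py;python3 -m handwheel '[0,0,0,0,0,0,0,0,0,0,0,0,0,0,0,0,0,0,0,0,0,0,0,0,0,0,0,0,0,0,0,0,0,0,0]';python3 st.py;python3 - <<'E'
from h import *
c=robot.read_camera('wrist'); crop(c['color'],200,200,240,220,3,'t11.png')
E
```

```text
t: 43.37
eef_pos: [0.4094, -0.0108, 0.0859]
eef_rot: [0.638, 0.77, 0.006, -0.003]
wrist_force: [0.2, -0.0, 0.6]
grip_width: 0.085
tcp [409.4 -10.8  85.9] tilt [0.003 0.014] jaw 10.7 F [ 0.2 -0.   0.6] w 85.0 j6 -0.52 t 43.3667
t: 43.95
eef_pos: [0.4083, -0.0107, 0.086]
eef_rot: [0.638, 0.77, 0.006, -0.004]
wrist_force: [0.1, -0.3, 0.9]
grip_width: 0.0161
tcp [408.3 -10.7  86. ] tilt [0.    0.014] jaw 10.8 F [ 0.1 -0.3  0.9] w 16.1 j6 -0.52 t 43.95
```

View pics/t11.png

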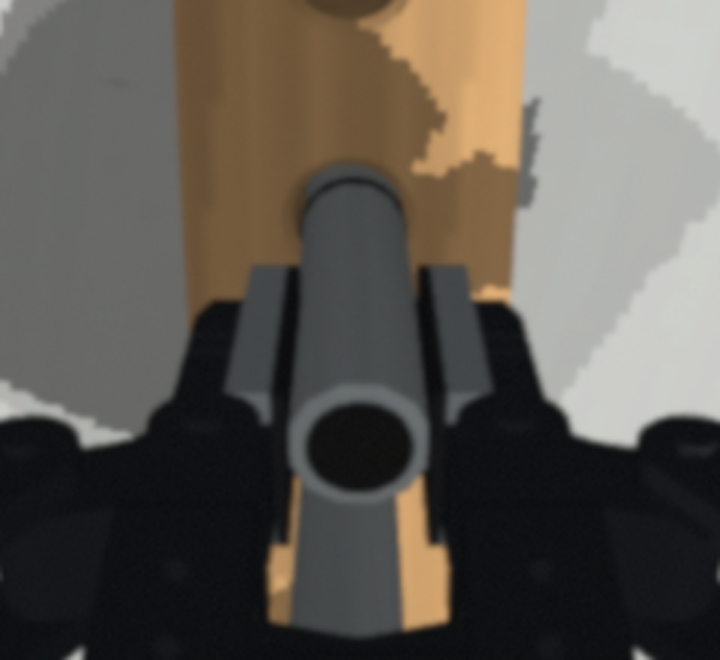

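```bash
python3 -m handwheel '[0,0,4,0,0,0,0,8,0,0,0,0,12,0,0,0,0,14,0,0,0,0,14,0,0,0,0,12,0,0,0,0,10,0,0,0,0,6,0,0,0,0,3,0,0]';python3 st.py;python3 -m handwheel '[4,0,0,0,0,9,0,0,-0.1,0,14,0,0,-0.1,0,19,1,0,-0.1,0,23,1,0,-0.1,0,24,1,0,0,0,22,1,0,0,0,19,1,0,0,0,15,1,0,0,0,12,0,0,0,0,9,0,0,0,0,5,0,0,0,0]';python3 -m handwheel '[2,0,0,0,0,0,0,0,0,0]';python3 st.py
```

```text
t: 44.75
eef_pos: [0.4079, -0.0101, 0.1754]
eef_rot: [0.638, 0.77, 0.006, -0.004]
wrist_force: [-0.1, 0.6, -1.2]
grip_width: 0.0164
tcp [407.9 -10.1 175.4] tilt [0.001 0.015] jaw 10.7 F [-0.1  0.6 -1.2] w 16.4 j6 -0.51 t 44.75
t: 45.75
eef_pos: [0.5934, -0.0014, 0.1672]
eef_rot: [0.658, 0.753, 0.004, -0.01]
wrist_force: [-0.5, -0.7, -0.5]
grip_width: 0.0164
t: 45.92
eef_pos: [0.5968, -0.0013, 0.1651]
eef_rot: [0.658, 0.753, 0.004, -0.01]
wrist_force: [0.1, 0.4, -0.9]
grip_width: 0.0165
tcp [596.8  -1.3 165.1] tilt [-0.011  0.019] jaw 7.8 F [ 0.1  0.4 -0.9] w 16.5 j6 -0.34 t 45.9167
```

```bash
python3 -m handwheel '[1.5,-0.2,-2,0,0,2,-0.3,-4,0,0,1.5,0,-5,0,0,0.5,0,-4,0,0,0,0,-2,0,0,0,0,-1,0,0,0,0,0,0,0]';python3 st.py;python3 - <<'E'
from h import *
c=robot.read_camera('wrist'); crop(c['color'],270,200,100,90,6,'t12.png')
E
```

```text
t: 46.5
eef_pos: [0.5993, -0.0015, 0.1438]
eef_rot: [0.658, 0.753, 0.002, -0.013]
wrist_force: [-0.6, 0.7, -0.3]
grip_width: 0.0163
tcp [599.3  -1.5 143.8] tilt [-0.017  0.02 ] jaw 7.7 F [-0.6  0.7 -0.3] w 16.3 j6 -0.34 t 46.5
```

View pics/t12.png

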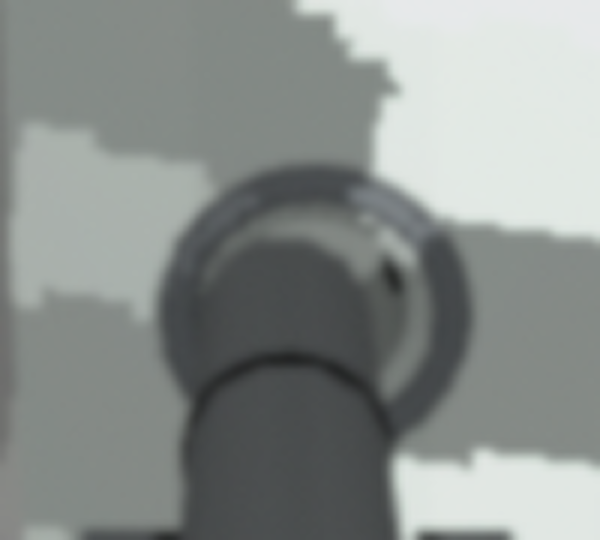

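```bash
python3 -m handwheel '[1.2,0,0,0,0,1,0,0,0,0,0.3,0,0,0,0,0,0,0,0,0]';python3 st.py;python3 - <<'E'
from h import *
c=robot.read_camera('wrist'); crop(c['color'],270,200,100,90,6,'t13.png')
E
```

```text
t: 46.88
eef_pos: [0.6024, -0.0016, 0.1447]
eef_rot: [0.658, 0.753, 0.003, -0.012]
wrist_force: [0.2, -0.5, -0.6]
grip_width: 0.0163
tcp [602.4  -1.6 144.7] tilt [-0.015  0.02 ] jaw 7.7 F [ 0.2 -0.5 -0.6] w 16.3 j6 -0.34 t 46.8833
```

View pics/t13.png

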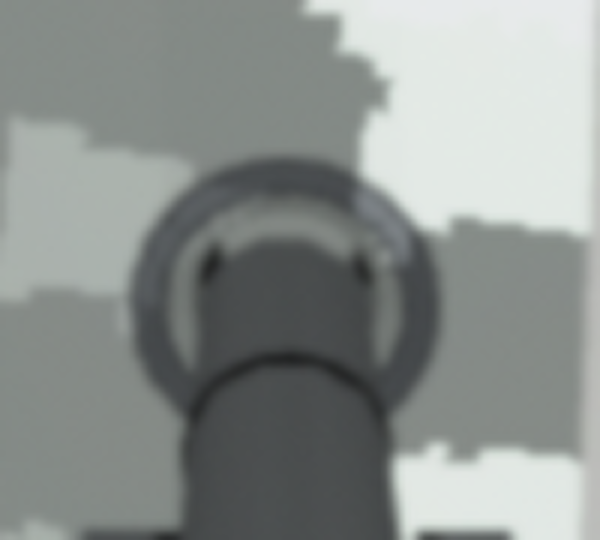

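```bash
python3 -m handwheel '[-0.2,0,-3,0,0,-0.1,0,-3,0,0]';python3 st.py;python3 -m handwheel '[-0.1,0,-3,0,0]';python3 st.py;python3 -m handwheel '[-0.1,0,-3,0,0]';python3 st.py
```

```text
t: 47.1
eef_pos: [0.6028, -0.0017, 0.1393]
eef_rot: [0.658, 0.753, 0.003, -0.011]
wrist_force: [0.7, -0.3, -1.5]
grip_width: 0.0164
tcp [602.8  -1.7 139.3] tilt [-0.013  0.02 ] jaw 7.7 F [ 0.7 -0.3 -1.5] w 16.4 j6 -0.34 t 47.1
t: 47.18
eef_pos: [0.6028, -0.0017, 0.1361]
eef_rot: [0.658, 0.753, 0.003, -0.011]
wrist_force: [-0.7, -0.8, -1.3]
grip_width: 0.0167
tcp [602.8  -1.7 136.1] tilt [-0.013  0.02 ] jaw 7.7 F [-0.7 -0.8 -1.3] w 16.7 j6 -0.34 t 47.1833
t: 47.27
eef_pos: [0.6026, -0.0017, 0.1327]
eef_rot: [0.658, 0.753, 0.003, -0.011]
wrist_force: [-0.4, -0.4, -0.6]
grip_width: 0.0165
tcp [602.6  -1.7 132.7] tilt [-0.013  0.02 ] jaw 7.7 F [-0.4 -0.4 -0.6] w 16.5 j6 -0.34 t 47.2667
```

No side forces. Pushing on; home should be at TCP z ≈ 103.

```bash
for i in 1 2 3; do python3 -m handwheel '[-0.1,0,-3.5,0,0,0,0,-3.5,0,0]';python3 st.py; done
```

```text
t: 47.43
eef_pos: [0.6022, -0.0016, 0.1248]
eef_rot: [0.658, 0.753, 0.003, -0.012]
wrist_force: [0.1, -1.4, -0.8]
grip_width: 0.0162
tcp [602.2  -1.6 124.8] tilt [-0.013  0.02 ] jaw 7.7 F [ 0.1 -1.4 -0.8] w 16.2 j6 -0.34 t 47.4333
t: 47.6
eef_pos: [0.6028, -0.0016, 0.1186]
eef_rot: [0.658, 0.753, 0.004, -0.011]
wrist_force: [-1.5, 0.5, 9.8]
grip_width: 0.016
tcp [602.8  -1.6 118.6] tilt [-0.012  0.02 ] jaw 7.7 F [-1.5  0.5  9.8] w 16.0 j6 -0.34 t 47.6
t: 47.77
eef_pos: [0.6028, -0.0014, 0.113]
eef_rot: [0.658, 0.753, 0.004, -0.011]
wrist_force: [-1.6, 0.4, 7.4]
grip_width: 0.0164
tcp [602.8  -1.4 113. ] tilt [-0.012  0.02 ] jaw 7.7 F [-1.6  0.4  7.4] w 16.4 j6 -0.34 t 47.7667
```

```bash
python3 -m handwheel '[0,0,-3.5,0,0,0,0,-3,0,0]';python3 st.py;python3 -m handwheel '[0,0,-2,0,0]';python3 st.py
```

```text
t: 47.93
eef_pos: [0.6026, -0.0013, 0.1081]
eef_rot: [0.658, 0.753, 0.004, -0.011]
wrist_force: [-1.8, 0.1, 5.3]
grip_width: 0.0163
tcp [602.6  -1.3 108.1] tilt [-0.012  0.02 ] jaw 7.7 F [-1.8  0.1  5.3] w 16.3 j6 -0.34 t 47.9333
t: 48.02
eef_pos: [0.6026, -0.0013, 0.1068]
eef_rot: [0.658, 0.753, 0.004, -0.011]
wrist_force: [-1.1, 0.5, 6.4]
grip_width: 0.0164
tcp [602.6  -1.3 106.8] tilt [-0.012  0.02 ] jaw 7.7 F [-1.1  0.5  6.4] w 16.4 j6 -0.34 t 48.0167
```

```bash
python3 -m handwheel '[0,0,-3.5,0,0,0,0,-2.5,0,0]';python3 st.py;python3 -m handwheel '[0,0,-2,0,0]';python3 st.py
```

```text
t: 48.18
eef_pos: [0.6025, -0.0013, 0.1028]
eef_rot: [0.658, 0.753, 0.004, -0.011]
wrist_force: [-3.8, 0.6, 17.9]
grip_width: 0.0163
tcp [602.5  -1.3 102.8] tilt [-0.012  0.02 ] jaw 7.7 F [-3.8  0.6 17.9] w 16.3 j6 -0.34 t 48.1833
t: 48.27
eef_pos: [0.6027, -0.0014, 0.1028]
eef_rot: [0.658, 0.753, 0.004, -0.011]
wrist_force: [-5.1, -0.1, 18.2]
grip_width: 0.0164
tcp [602.7  -1.4 102.8] tilt [-0.012  0.02 ] jaw 7.8 F [-5.1 -0.1 18.2] w 16.4 j6 -0.34 t 48.2667
```

Bottomed at z = 102.8 with 18 N. Releasing and going on to tube 2.

```bash
python3 -m handwheel '[0,0,0,0,1,0,0,0,0,1,0,0,0,0,1,0,0,0,0,1,0,0,0,0,1,0,0,4,0,1,0,0,8,0,1,0,0,12,0,1,0,0,14,0,1,0,0,14,0,1,0,0,10,0,1,0,0,4,0,1]';python3 -m handwheel '[-4,-1,0,0,1,-8,-3,0,0,1,-13,-4,0,0.1,1,-18,-5,0,0.1,1,-21,-6,0,0.1,1,-21,-6,0,0.1,1,-19,-6,0,0.1,1,-16,-5,0,0,1,-13,-4,0,0,1,-10,-3,0,0,1,-7,-2,0,0,1,-4,-1,0,0,1]';python3 -m handwheel '[-1,-1,0,0,1,0,0,0,0,1]'; python3 st.py
python3 - <<'E'
from h import *
c=robot.read_camera('wrist'); cv2.imwrite('pics/t14.png',c['color'])
for p in [(.4155,-.0557),(.4246,-.101)]: print(np.round(proj(c,(*p,.118),'wrist'),1))
E
```

```text
t: 49.27
eef_pos: [0.6016, -0.0013, 0.1718]
eef_rot: [0.658, 0.753, 0.003, -0.012]
wrist_force: [-0.3, -0.6, 0.2]
grip_width: 0.0857
t: 50.27
eef_pos: [0.4293, -0.0473, 0.1678]
eef_rot: [0.636, 0.771, -0.0, -0.019]
wrist_force: [0.4, 0.4, -0.1]
grip_width: 0.0853
t: 50.43
eef_pos: [0.4266, -0.0483, 0.1674]
eef_rot: [0.637, 0.771, -0.0, -0.02]
wrist_force: [0.2, -1.0, 0.7]
grip_width: 0.0853
tcp [426.6 -48.3 167.4] tilt [-0.031  0.025] jaw 10.9 F [ 0.2 -1.   0.7] w 85.3 j6 -0.58 t 50.4333
[300.6 276.3]
[302.7 345.5]
```

View pics/t14.png

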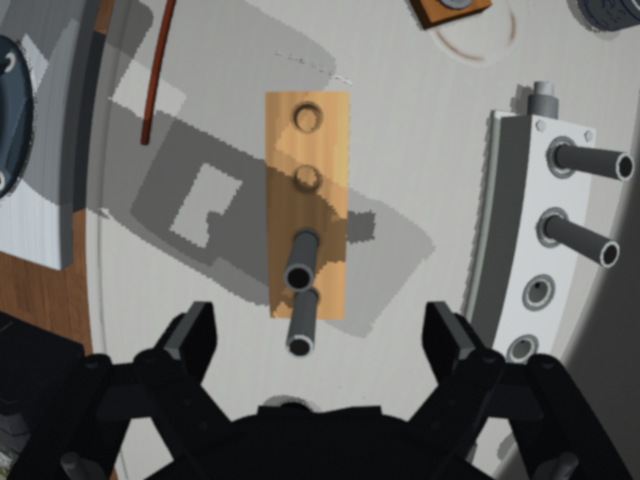

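```bash
python3 -m handwheel '[-2,-1,4,0,1,-3,-2,8,0,1,-3,-2,10,0,1,-2,-1,10,0,1,-1,0,8,0,1,0,0,4,0,1,0,0,1,0,1]';python3 -m handwheel '[0,0,-25,0,1,0,0,-28,0,1,0,0,-25,0,1,0,0,0,0,1,0,0,0,0,1,0,0,0,0,1]';python3 st.py;python3 -m handwheel '[-2,0,-23,0,1,-2,0,-25,0,1,-2,0,0,0,1,0,0,0,0,1,0,0,0,0,1]';python3 st.py
python3 - <<'E'
from h import *
c=robot.read_camera('wrist'); crop(c['color'],160,150,320,270,2,'t15.png')
E
```

```text
t: 51.07
eef_pos: [0.418, -0.0551, 0.2168]
eef_rot: [0.636, 0.772, 0.0, -0.018]
wrist_force: [-0.1, -0.2, -0.4]
grip_width: 0.0856
t: 51.57
eef_pos: [0.422, -0.0561, 0.1397]
eef_rot: [0.635, 0.772, 0.002, -0.013]
wrist_force: [0.1, 0.3, 0.5]
grip_width: 0.0856
tcp [422.  -56.1 139.7] tilt [-0.017  0.019] jaw 11.1 F [0.1 0.3 0.5] w 85.6 j6 -0.61 t 51.5667
t: 51.98
eef_pos: [0.4217, -0.0582, 0.0967]
eef_rot: [0.635, 0.773, 0.004, -0.006]
wrist_force: [0.7, -0.2, 0.8]
grip_width: 0.0855
tcp [421.7 -58.2  96.7] tilt [-0.004  0.013] jaw 11.2 F [ 0.7 -0.2  0.8] w 85.5 j6 -0.62 t 51.9833
```

View pics/t15.png

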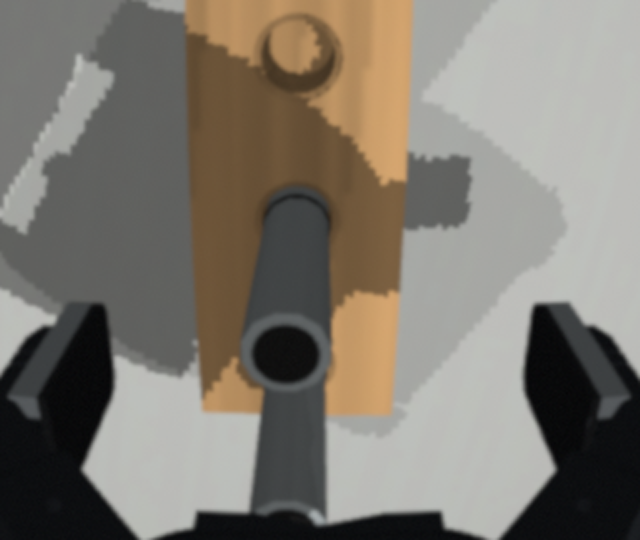

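```bash
python3 -m handwheel '[-2,0.5,-3,0,1,-2.5,1,-5,0,1,-2,1,-3,0,1,0,0,-1,0,1,0,0,0,0,1]';python3 st.py;python3 -m handwheel '[0,0,0,0,0,0,0,0,0,0,0,0,0,0,0,0,0,0,0,0,0,0,0,0,0,0,0,0,0,0,0,0,0,0,0]';python3 st.py
```

```text
t: 52.45
eef_pos: [0.4175, -0.0565, 0.0879]
eef_rot: [0.635, 0.773, 0.005, -0.001]
wrist_force: [0.3, -0.3, 0.1]
grip_width: 0.0853
tcp [417.5 -56.5  87.9] tilt [0.005 0.009] jaw 11.2 F [ 0.3 -0.3  0.1] w 85.3 j6 -0.62 t 52.45
t: 53.03
eef_pos: [0.4166, -0.0564, 0.088]
eef_rot: [0.634, 0.773, 0.005, -0.002]
wrist_force: [-0.7, -0.5, 0.5]
grip_width: 0.0163
tcp [416.6 -56.4  88. ] tilt [0.003 0.01 ] jaw 11.3 F [-0.7 -0.5  0.5] w 16.3 j6 -0.62 t 53.0333
```

```bash
python3 -m handwheel '[0,0,4,0,0,0,0,8,0,0,0,0,12,0,0,0,0,14,0,0,0,0,14,0,0,0,0,12,0,0,0,0,10,0,0,0,0,6,0,0,0,0,3,0,0]';python3 st.py;python3 -m handwheel '[4,0,0,0,0,9,0,0,0,0,14,0,0,0,0,19,0,0,-0.1,0,23,0,0,0,0,24,0,0,0,0,22,0,0,0,0,19,0,0,0,0,15,0,0,0,0,12,0,0,0,0,9,0,0,0,0,5,0,0,0,0]';python3 -m handwheel '[3,0,0,0,0,1,0,0,0,0,0,0,0,0,0]';python3 st.py
```

```text
t: 53.78
eef_pos: [0.4161, -0.0558, 0.1775]
eef_rot: [0.635, 0.773, 0.005, -0.002]
wrist_force: [-0.0, -0.2, 0.0]
grip_width: 0.0164
tcp [416.1 -55.8 177.5] tilt [0.004 0.01 ] jaw 11.2 F [-0.  -0.2  0. ] w 16.4 j6 -0.62 t 53.7833
t: 54.78
eef_pos: [0.6017, -0.0529, 0.1692]
eef_rot: [0.639, 0.769, 0.004, -0.008]
wrist_force: [0.1, -0.4, -0.4]
grip_width: 0.0163
t: 55.03
eef_pos: [0.6067, -0.0523, 0.1663]
eef_rot: [0.639, 0.769, 0.003, -0.009]
wrist_force: [-0.1, -0.7, -0.2]
grip_width: 0.0165
tcp [606.7 -52.3 166.3] tilt [-0.01   0.016] jaw 10.5 F [-0.1 -0.7 -0.2] w 16.5 j6 -0.47 t 55.0333
```

```bash
python3 -m handwheel '[1,-1,-2,-0.1,0,1.5,-1.5,-4,-0.1,0,1.5,-1,-5,-0.1,0,0.5,0,-4,0,0,0,0,-2,0,0,0,0,-1,0,0,0,0,0,0,0]';python3 st.py;python3 - <<'E'
from h import *
c=robot.read_camera('wrist'); crop(c['color'],270,200,100,90,6,'t16.png')
E
```

```text
t: 55.62
eef_pos: [0.6087, -0.0561, 0.1459]
eef_rot: [0.653, 0.757, 0.002, -0.011]
wrist_force: [-0.1, 0.4, -1.1]
grip_width: 0.0162
tcp [608.7 -56.1 145.9] tilt [-0.014  0.018] jaw 8.5 F [-0.1  0.4 -1.1] w 16.2 j6 -0.44 t 55.6167
```

View pics/t16.png

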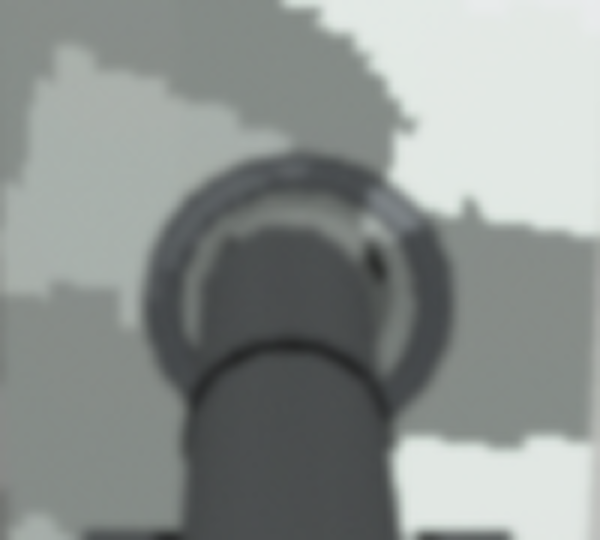

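```bash
python3 -m handwheel '[0.7,-0.3,0,0,0,0.5,-0.2,0,0,0,0,0,0,0,0]';python3 st.py;python3 -m handwheel '[0,0,-3,0,0,-0.1,0,-3,0,0]';python3 st.py;python3 -m handwheel '[0,0,-3,0,0]';python3 st.py
```

```text
t: 55.92
eef_pos: [0.6102, -0.0567, 0.1464]
eef_rot: [0.653, 0.757, 0.002, -0.011]
wrist_force: [0.1, -0.6, -1.5]
grip_width: 0.0164
tcp [610.2 -56.7 146.4] tilt [-0.013  0.017] jaw 8.5 F [ 0.1 -0.6 -1.5] w 16.4 j6 -0.44 t 55.9167
t: 56.08
eef_pos: [0.6109, -0.0569, 0.1412]
eef_rot: [0.653, 0.757, 0.003, -0.009]
wrist_force: [0.1, 0.7, -0.6]
grip_width: 0.0163
tcp [610.9 -56.9 141.2] tilt [-0.01   0.017] jaw 8.5 F [ 0.1  0.7 -0.6] w 16.3 j6 -0.44 t 56.0833
t: 56.17
eef_pos: [0.611, -0.0569, 0.138]
eef_rot: [0.653, 0.757, 0.003, -0.009]
wrist_force: [-0.2, -1.0, -0.8]
grip_width: 0.0163
tcp [611.  -56.9 138. ] tilt [-0.01   0.017] jaw 8.5 F [-0.2 -1.  -0.8] w 16.3 j6 -0.44 t 56.1667
```

```bash
python3 -m handwheel '[-0.2,0.2,-3,0,0,-0.1,0.1,-3,0,0]';python3 st.py;python3 -m handwheel '[0,0,-3,0,0,0,0,-3,0,0]';python3 st.py;python3 -m handwheel '[0,0,-3,0,0,0,0,-3,0,0]';python3 st.py;python3 -m handwheel '[0,0,-3,0,0,0,0,-3,0,0]';python3 st.py
```

```text
t: 56.33
eef_pos: [0.6106, -0.0565, 0.1313]
eef_rot: [0.653, 0.757, 0.003, -0.009]
wrist_force: [-0.2, 0.2, -0.7]
grip_width: 0.0164
tcp [610.6 -56.5 131.3] tilt [-0.01   0.017] jaw 8.5 F [-0.2  0.2 -0.7] w 16.4 j6 -0.44 t 56.3333
t: 56.5
eef_pos: [0.6103, -0.0564, 0.1243]
eef_rot: [0.653, 0.757, 0.003, -0.01]
wrist_force: [-1.4, -0.3, 1.5]
grip_width: 0.0163
tcp [610.3 -56.4 124.3] tilt [-0.011  0.017] jaw 8.5 F [-1.4 -0.3  1.5] w 16.3 j6 -0.44 t 56.5
t: 56.67
eef_pos: [0.6108, -0.0565, 0.12]
eef_rot: [0.653, 0.758, 0.003, -0.009]
wrist_force: [-1.8, 1.2, 8.6]
grip_width: 0.0159
tcp [610.8 -56.5 120. ] tilt [-0.01   0.017] jaw 8.5 F [-1.8  1.2  8.6] w 15.9 j6 -0.44 t 56.6667
t: 56.83
eef_pos: [0.6106, -0.0564, 0.1158]
eef_rot: [0.653, 0.758, 0.003, -0.009]
wrist_force: [-1.6, 0.9, 6.3]
grip_width: 0.017
tcp [610.6 -56.4 115.8] tilt [-0.011  0.017] jaw 8.5 F [-1.6  0.9  6.3] w 17.0 j6 -0.44 t 56.8333
```

```bash
python3 -m handwheel '[0,0,-3.5,0,0,0,0,-3.5,0,0]';python3 st.py;python3 -m handwheel '[0,0,-3.5,0,0,0,0,-2.5,0,0]';python3 st.py;python3 -m handwheel '[0,0,-2.5,0,0]';python3 st.py
```

```text
t: 57.0
eef_pos: [0.6105, -0.0564, 0.1108]
eef_rot: [0.653, 0.758, 0.003, -0.009]
wrist_force: [-1.4, -0.5, 5.3]
grip_width: 0.0162
tcp [610.5 -56.4 110.8] tilt [-0.01   0.016] jaw 8.5 F [-1.4 -0.5  5.3] w 16.2 j6 -0.44 t 57.0
t: 57.17
eef_pos: [0.6104, -0.0563, 0.1065]
eef_rot: [0.652, 0.758, 0.003, -0.009]
wrist_force: [-1.2, 0.2, 7.7]
grip_width: 0.0163
tcp [610.4 -56.3 106.5] tilt [-0.011  0.016] jaw 8.5 F [-1.2  0.2  7.7] w 16.3 j6 -0.44 t 57.1667
t: 57.25
eef_pos: [0.6103, -0.0563, 0.1049]
eef_rot: [0.652, 0.758, 0.003, -0.009]
wrist_force: [-1.8, 0.6, 15.2]
grip_width: 0.0162
tcp [610.3 -56.3 104.9] tilt [-0.01   0.016] jaw 8.6 F [-1.8  0.6 15.2] w 16.2 j6 -0.44 t 57.25
```

Tube 2 bottomed: z is 104.9 against the expected 105, at 15 N. Releasing and moving to tube 3 at about (424.6, −101).

```bash
python3 -m handwheel '[0,0,0,0,1,0,0,0,0,1,0,0,0,0,1,0,0,0,0,1,0,0,0,0,1,0,0,4,0,1,0,0,8,0,1,0,0,12,0,1,0,0,14,0,1,0,0,14,0,1,0,0,10,0,1,0,0,4,0,1]';python3 -m handwheel '[-4,-1,0,0,1,-8,-2,0,0,1,-13,-3,0,0.1,1,-18,-5,0,0.1,1,-21,-5,0,0.1,1,-21,-5,0,0,1,-19,-5,0,0,1,-16,-5,0,0,1,-13,-4,0,0,1,-10,-3,0,0,1,-7,-2,0,0,1,-4,-1,0,0,1]';python3 -m handwheel '[-1,-1,0,0,1,0,0,0,0,1]'; python3 st.py
python3 - <<'E'
from h import *
c=robot.read_camera('wrist'); cv2.imwrite('pics/t17.png',c['color'])
for p in [(.4246,-.101)]: print(np.round(proj(c,(*p,.118),'wrist'),1))
E
```

```text
t: 58.25
eef_pos: [0.6098, -0.0561, 0.1745]
eef_rot: [0.652, 0.758, 0.002, -0.01]
wrist_force: [0.2, -0.5, -0.4]
grip_width: 0.0853
t: 59.25
eef_pos: [0.4379, -0.0959, 0.1705]
eef_rot: [0.639, 0.769, 0.0, -0.017]
wrist_force: [-0.9, -1.4, 0.1]
grip_width: 0.0854
t: 59.42
eef_pos: [0.4352, -0.0968, 0.1701]
eef_rot: [0.64, 0.768, 0.0, -0.017]
wrist_force: [-0.0, 0.3, -0.0]
grip_width: 0.0854
tcp [435.2 -96.8 170.1] tilt [-0.027  0.023] jaw 10.5 F [-0.   0.3 -0. ] w 85.4 j6 -0.67 t 59.4167
[302.4 269.7]
```

View pics/t17.png

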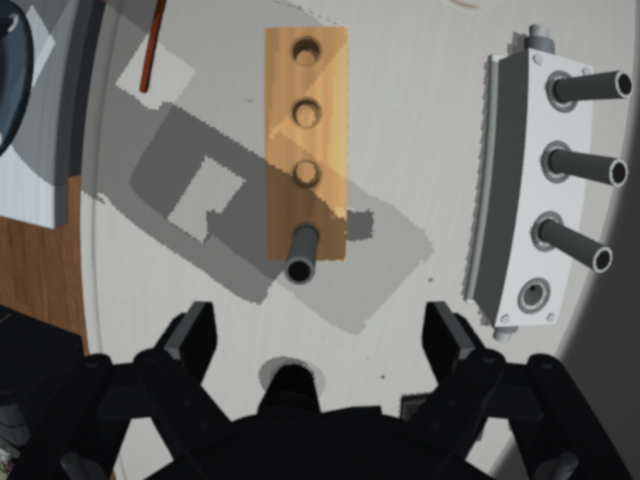

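```bash
python3 -m handwheel '[-2,-0.5,4,0,1,-3,-1,8,0,1,-3,-1,10,0,1,-2,-0.5,10,0,1,-1,0,8,0,1,0,0,4,0,1,0,0,1,0,1]';python3 -m handwheel '[0,0,-25,0,1,0,0,-28,0,1,0,0,-25,0,1,0,0,0,0,1,0,0,0,0,1,0,0,0,0,1]';python3 st.py;python3 -m handwheel '[-2,0.5,-23,0,1,-2,0.5,-27,0,1,-2,0,0,0,1,0,0,0,0,1,0,0,0,0,1]';python3 st.py
python3 - <<'E'
from h import *
c=robot.read_camera('wrist'); crop(c['color'],160,150,320,270,2,'t18.png')
E
```

```text
t: 60.05
eef_pos: [0.4265, -0.1, 0.2194]
eef_rot: [0.639, 0.769, 0.001, -0.016]
wrist_force: [0.0, 0.0, -0.3]
grip_width: 0.0855
t: 60.55
eef_pos: [0.4303, -0.1013, 0.1424]
eef_rot: [0.638, 0.77, 0.002, -0.011]
wrist_force: [-0.3, -0.4, 0.0]
grip_width: 0.085
tcp [ 430.3 -101.3  142.4] tilt [-0.014  0.016] jaw 10.7 F [-0.3 -0.4  0. ] w 85.0 j6 -0.69 t 60.55
t: 60.97
eef_pos: [0.4298, -0.1029, 0.0976]
eef_rot: [0.638, 0.77, 0.003, -0.003]
wrist_force: [-0.1, -0.2, -0.1]
grip_width: 0.0851
tcp [ 429.8 -102.9   97.6] tilt [-0.001  0.01 ] jaw 10.7 F [-0.1 -0.2 -0.1] w 85.1 j6 -0.69 t 60.9667
```

View pics/t18.png

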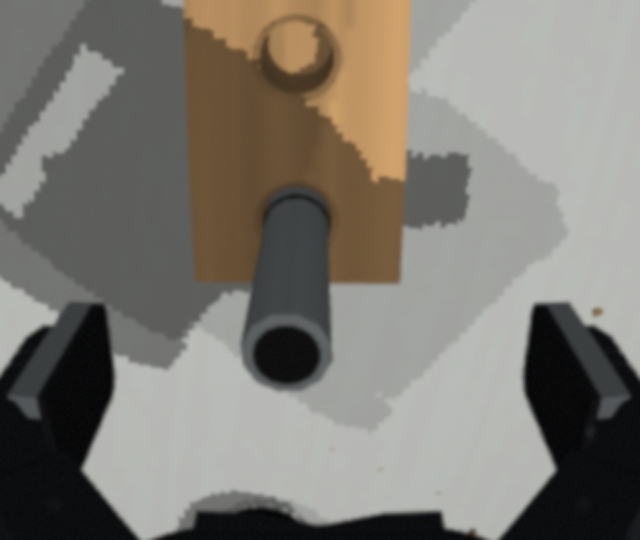

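```bash
python3 -m handwheel '[-2,0.3,-3,0,1,-2.5,0.5,-5,0,1,-2,0.5,-3,0,1,0,0,-1,0,1,0,0,0,0,1]';python3 st.py;python3 -m handwheel '[0,0,0,0,0,0,0,0,0,0,0,0,0,0,0,0,0,0,0,0,0,0,0,0,0,0,0,0,0,0,0,0,0,0,0]';python3 st.py;python3 -m handwheel '[0,0,4,0,0,0,0,8,0,0,0,0,12,0,0,0,0,14,0,0,0,0,14,0,0,0,0,12,0,0,0,0,10,0,0,0,0,6,0,0,0,0,3,0,0]';python3 st.py
```

```text
t: 61.43
eef_pos: [0.4257, -0.103, 0.0892]
eef_rot: [0.638, 0.77, 0.004, 0.002]
wrist_force: [0.4, 0.4, 0.1]
grip_width: 0.0855
tcp [ 425.7 -103.    89.2] tilt [0.008 0.004] jaw 10.8 F [0.4 0.4 0.1] w 85.5 j6 -0.7 t 61.4333
t: 62.02
eef_pos: [0.4251, -0.1029, 0.0893]
eef_rot: [0.637, 0.771, 0.004, 0.001]
wrist_force: [0.0, -0.2, 0.2]
grip_width: 0.0162
tcp [ 425.1 -102.9   89.3] tilt [0.007 0.005] jaw 10.8 F [ 0.  -0.2  0.2] w 16.2 j6 -0.7 t 62.0167
t: 62.77
eef_pos: [0.425, -0.1024, 0.1788]
eef_rot: [0.638, 0.77, 0.004, 0.001]
wrist_force: [-0.8, 0.3, -0.0]
grip_width: 0.0164
tcp [ 425.  -102.4  178.8] tilt [0.008 0.005] jaw 10.8 F [-0.8  0.3 -0. ] w 16.4 j6 -0.69 t 62.7667
```

```bash
python3 -m handwheel '[4,0,0,0,0,9,0,0,-0.1,0,14,-1,0,-0.1,0,19,-1,0,-0.1,0,23,-2,0,-0.1,0,24,-2,0,0,0,22,-2,0,0,0,19,-2,0,0,0,15,-1,0,0,0,12,-1,0,0,0,9,0,0,0,0,5,0,0,0,0]';python3 -m handwheel '[3,0,0,0,0,1,0,0,0,0,0,0,0,0,0]';python3 st.py
```

```text
t: 63.77
eef_pos: [0.6107, -0.1114, 0.1703]
eef_rot: [0.657, 0.754, 0.003, -0.004]
wrist_force: [0.9, 0.7, -0.3]
grip_width: 0.0163
t: 64.02
eef_pos: [0.6157, -0.1107, 0.1674]
eef_rot: [0.657, 0.754, 0.003, -0.006]
wrist_force: [-0.3, 0.5, -1.2]
grip_width: 0.0165
tcp [ 615.7 -110.7  167.4] tilt [-0.005  0.012] jaw 7.9 F [-0.3  0.5 -1.2] w 16.5 j6 -0.5 t 64.0167
```

```bash
python3 -m handwheel '[1,0,-2,0,0,1,0,-4,0,0,0.8,0,-5,0,0,0.3,0,-4,0,0,0,0,-2,0,0,0,0,-1,0,0,0,0,0,0,0]';python3 st.py;python3 - <<'E'
from h import *
c=robot.read_camera('wrist'); crop(c['color'],270,200,100,90,6,'t19.png')
E
```

```text
t: 64.6
eef_pos: [0.6162, -0.1103, 0.147]
eef_rot: [0.657, 0.754, 0.002, -0.008]
wrist_force: [-0.7, -0.5, -0.7]
grip_width: 0.016
tcp [ 616.2 -110.3  147. ] tilt [-0.009  0.013] jaw 7.8 F [-0.7 -0.5 -0.7] w 16.0 j6 -0.5 t 64.6
```

View pics/t19.png

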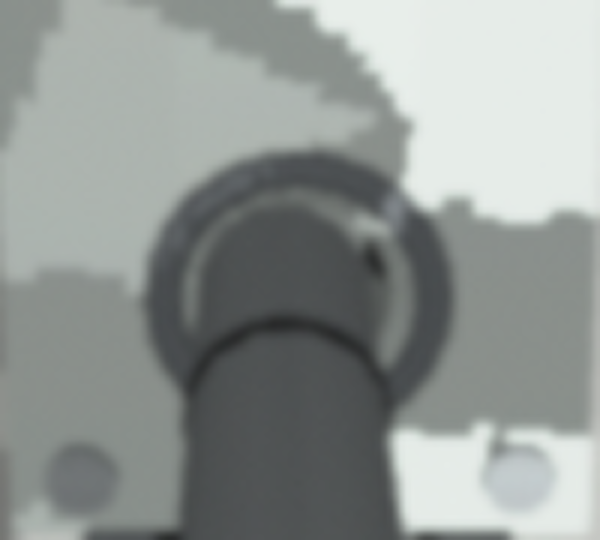

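```bash
python3 -m handwheel '[0.6,-0.8,0,0,0,0.5,-0.7,0,0,0,0,-0.3,0,0,0,0,0,0,0,0]';python3 st.py;python3 - <<'E'
from h import *
c=robot.read_camera('wrist'); crop(c['color'],270,200,100,90,6,'t20.png')
E
```

```text
t: 64.98
eef_pos: [0.6178, -0.1125, 0.1477]
eef_rot: [0.657, 0.754, 0.002, -0.007]
wrist_force: [0.9, -0.1, -0.3]
grip_width: 0.0161
tcp [ 617.8 -112.5  147.7] tilt [-0.008  0.013] jaw 7.8 F [ 0.9 -0.1 -0.3] w 16.1 j6 -0.5 t 64.9833
```

View pics/t20.png

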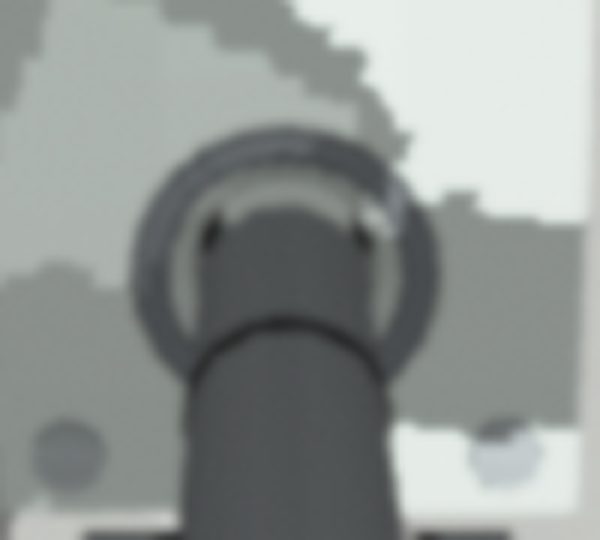

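```bash
python3 -m handwheel '[-0.1,0,-3,0,0,-0.1,0,-3,0,0]';python3 st.py;python3 -m handwheel '[-0.1,0,-3,0,0]';python3 st.py;python3 -m handwheel '[-0.1,0.2,-3,0,0]';python3 st.py
```

```text
t: 65.2
eef_pos: [0.6183, -0.1127, 0.1424]
eef_rot: [0.657, 0.754, 0.003, -0.006]
wrist_force: [0.0, -0.9, -1.6]
grip_width: 0.0161
tcp [ 618.3 -112.7  142.4] tilt [-0.006  0.012] jaw 7.8 F [ 0.  -0.9 -1.6] w 16.1 j6 -0.5 t 65.2
t: 65.28
eef_pos: [0.6183, -0.1127, 0.1392]
eef_rot: [0.657, 0.754, 0.003, -0.006]
wrist_force: [-0.2, -0.3, -0.2]
grip_width: 0.0164
tcp [ 618.3 -112.7  139.2] tilt [-0.005  0.012] jaw 7.8 F [-0.2 -0.3 -0.2] w 16.4 j6 -0.5 t 65.2833
t: 65.37
eef_pos: [0.6181, -0.1125, 0.1358]
eef_rot: [0.657, 0.754, 0.003, -0.006]
wrist_force: [0.2, -0.0, -1.4]
grip_width: 0.0163
tcp [ 618.1 -112.5  135.8] tilt [-0.006  0.012] jaw 7.8 F [ 0.2 -0.  -1.4] w 16.3 j6 -0.5 t 65.3667
```

```bash
python3 -m handwheel '[-0.1,0.2,-3,0,0,0,0.2,-3,0,0]';python3 st.py;python3 -m handwheel '[0,0.2,-3,0,0,0,0.1,-3,0,0]';python3 st.py;python3 -m handwheel '[0,0.1,-3.5,0,0,0,0,-3.5,0,0]';python3 st.py;python3 -m handwheel '[0,0,-3.5,0,0,0,0,-3.5,0,0]';python3 st.py
```

```text
t: 65.53
eef_pos: [0.6177, -0.112, 0.1288]
eef_rot: [0.657, 0.754, 0.003, -0.006]
wrist_force: [-0.2, -0.0, -0.1]
grip_width: 0.0159
tcp [ 617.7 -112.   128.8] tilt [-0.006  0.012] jaw 7.8 F [-0.2 -0.  -0.1] w 15.9 j6 -0.5 t 65.5333
t: 65.7
eef_pos: [0.6181, -0.1121, 0.1233]
eef_rot: [0.657, 0.754, 0.002, -0.006]
wrist_force: [-1.9, 0.1, 11.6]
grip_width: 0.0164
tcp [ 618.1 -112.1  123.3] tilt [-0.006  0.011] jaw 7.8 F [-1.9  0.1 11.6] w 16.4 j6 -0.5 t 65.7
t: 65.87
eef_pos: [0.6184, -0.1122, 0.1185]
eef_rot: [0.657, 0.754, 0.002, -0.005]
wrist_force: [-1.3, -0.1, 6.9]
grip_width: 0.0164
tcp [ 618.4 -112.2  118.5] tilt [-0.005  0.011] jaw 7.8 F [-1.3 -0.1  6.9] w 16.4 j6 -0.5 t 65.8667
t: 66.03
eef_pos: [0.6183, -0.1121, 0.1135]
eef_rot: [0.657, 0.754, 0.002, -0.005]
wrist_force: [-1.8, 0.2, 5.9]
grip_width: 0.0162
tcp [ 618.3 -112.1  113.5] tilt [-0.005  0.011] jaw 7.9 F [-1.8  0.2  5.9] w 16.2 j6 -0.5 t 66.0333
```

```bash
python3 -m handwheel '[0,0,-3.5,0,0,0,0,-3.5,0,0]';python3 st.py;python3 -m handwheel '[0,0,-3,0,0]';python3 st.py;python3 -m handwheel '[0,0,-2.5,0,0]';python3 st.py
```

```text
t: 66.2
eef_pos: [0.6182, -0.1121, 0.1084]
eef_rot: [0.657, 0.754, 0.002, -0.005]
wrist_force: [-1.7, 0.7, 6.6]
grip_width: 0.0163
tcp [ 618.2 -112.1  108.4] tilt [-0.005  0.01 ] jaw 7.9 F [-1.7  0.7  6.6] w 16.3 j6 -0.5 t 66.2
t: 66.28
eef_pos: [0.6182, -0.112, 0.1063]
eef_rot: [0.657, 0.754, 0.002, -0.005]
wrist_force: [-2.3, 0.3, 9.6]
grip_width: 0.0163
tcp [ 618.2 -112.   106.3] tilt [-0.005  0.01 ] jaw 7.9 F [-2.3  0.3  9.6] w 16.3 j6 -0.5 t 66.2833
t: 66.37
eef_pos: [0.6184, -0.1122, 0.1061]
eef_rot: [0.657, 0.754, 0.002, -0.005]
wrist_force: [-5.3, 0.7, 21.9]
grip_width: 0.0163
tcp [ 618.4 -112.2  106.1] tilt [-0.004  0.01 ] jaw 7.9 F [-5.3  0.7 21.9] w 16.3 j6 -0.5 t 66.3667
```

Tube 3 bottomed at z = 106.1 with 22 N. Releasing, backing off, then moving aside for a clear check view.

```bash
python3 -m handwheel '[0,0,0,0,1,0,0,0,0,1,0,0,0,0,1,0,0,0,0,1,0,0,0,0,1,0,0,4,0,1,0,0,8,0,1,0,0,12,0,1,0,0,14,0,1,0,0,14,0,1,0,0,14,0,1,0,0,10,0,1]';python3 st.py; python3 -m handwheel '[-4,0,5,0,1,-8,5,8,0,1,-12,10,8,0,1,-14,14,8,0,1,-14,20,5,0,1,-12,24,0,0,1,-8,28,0,0,1,-6,28,0,0,1,-4,28,0,0,1,-2,28,0,0,1,0,28,0,0,1,0,28,0,0,1]';python3 -m handwheel '[-4,28,0,0,1,-6,28,0,0,1,-8,28,0,0,1,-10,28,0,0,1,-10,28,0,0,1,-10,24,0,0,1,-8,18,0,0,1,-6,12,0,0,1,-4,8,0,0,1,-2,4,0,0,1,0,0,0,0,1,0,0,0,0,1]';python3 st.py
python3 - <<'E'
from h import *
for n in('top','scene','wrist'):
    c=robot.read_camera(n); cv2.imwrite(f'pics/f_{n}.png',c['color'])
    if n=='top': crop(c['color'],170,160,230,160,3.4,'f_topz.png')
    if n=='scene': crop(c['color'],170,150,270,200,2.9,'f_scenez.png')
E
```

```text
t: 67.37
eef_pos: [0.6171, -0.1115, 0.1866]
eef_rot: [0.657, 0.754, 0.002, -0.007]
wrist_force: [0.7, 0.0, 0.1]
grip_width: 0.0853
tcp [ 617.1 -111.5  186.6] tilt [-0.008  0.011] jaw 7.9 F [0.7 0.  0.1] w 85.3 j6 -0.5 t 67.3667
t: 68.37
eef_pos: [0.5197, 0.1342, 0.2297]
eef_rot: [0.661, 0.75, 0.001, -0.005]
wrist_force: [0.8, 0.4, 0.9]
grip_width: 0.0851
t: 69.37
eef_pos: [0.434, 0.3532, 0.2312]
eef_rot: [0.658, 0.753, -0.003, -0.008]
wrist_force: [0.1, 0.9, -0.4]
grip_width: 0.0855
tcp [434.  353.2 231.2] tilt [-0.015  0.006] jaw 7.7 F [ 0.1  0.9 -0.4] w 85.5 j6 0.34 t 69.3667
```

View pics/f_top.png

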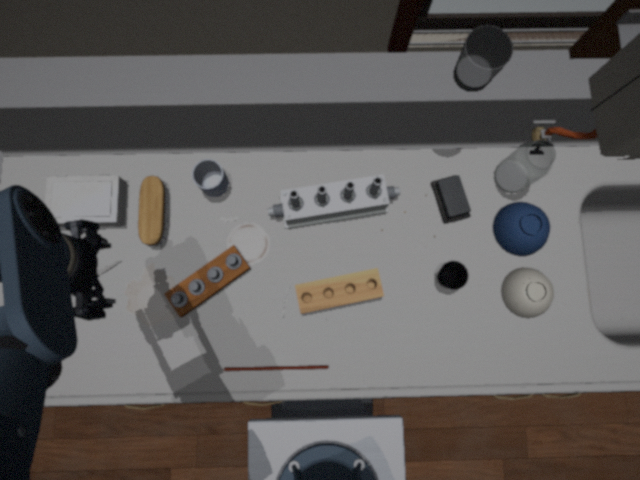

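View pics/f_scenez.png

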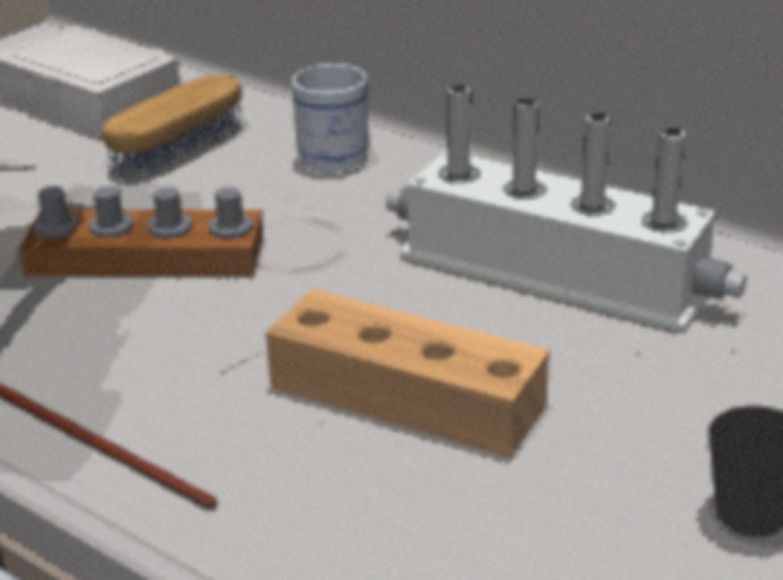

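View pics/f_wrist.png

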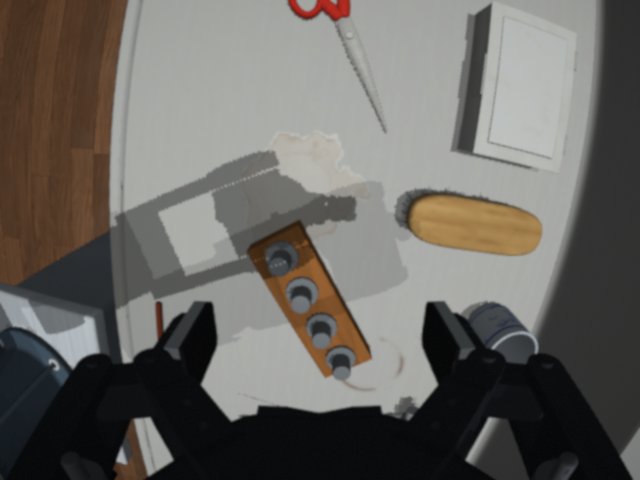

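The holder has shifted about 2 cm, most likely the announced knock. I'm checking that every cap still sits flat, and the tube heights and positions.

Run:
```python
from h import *
c=robot.read_camera('wrist'); crop(c['color'],235,210,160,180,3.3,'g1.png')
c=robot.read_camera('scene'); im=c['color']; big=cv2.convertScaleAbs(im,alpha=1.6,beta=20); crop(big,175,205,90,45,8,'g2.png')
t=robot.read_camera('top'); crop(t['color'],150,230,120,100,6,'g3.png'); crop(t['color'],260,160,150,80,5,'g4.png')
```

```text
(no output)
```

View pics/g1.png

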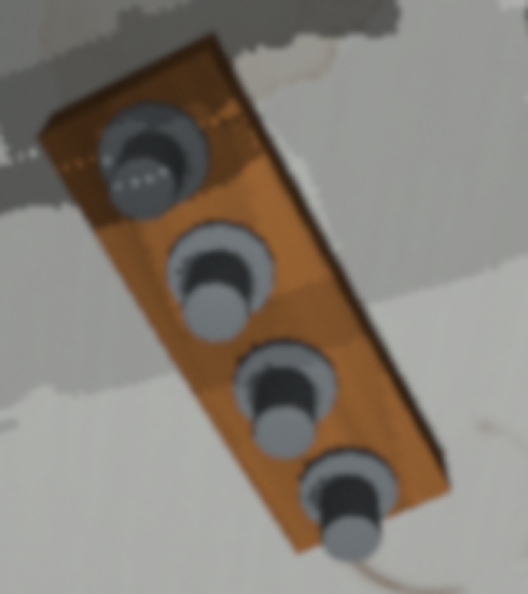

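View pics/g2.png

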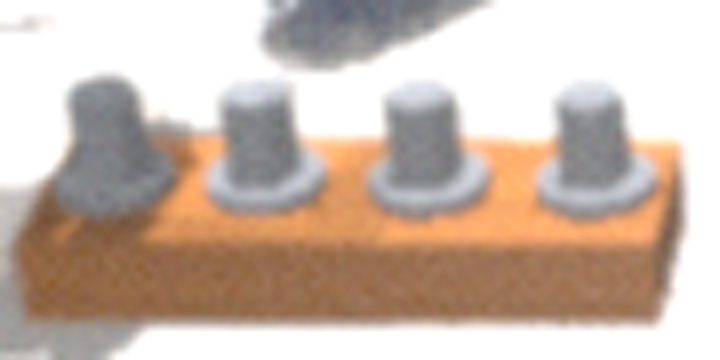

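View pics/g3.png

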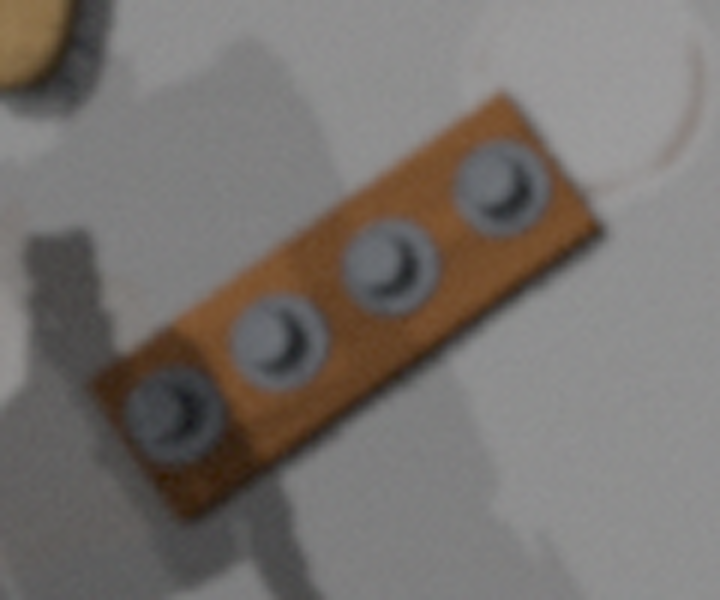

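View pics/g4.png

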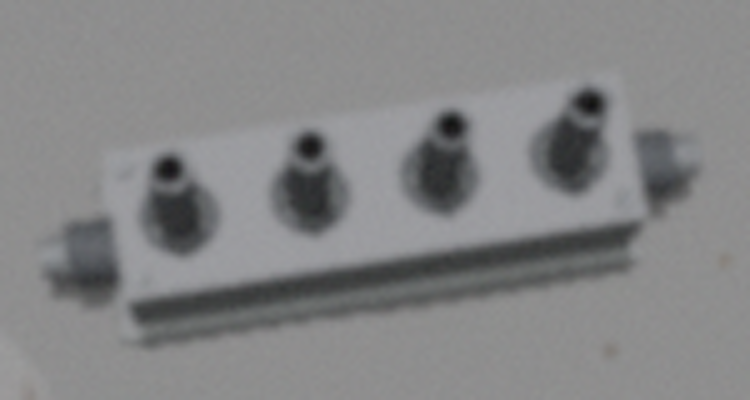

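Run:
```python
from h import *
c=robot.read_camera('top')
P=[onz(c,260+(x+.5)/5-.5,160+(y+.5)/5-.5,.135,'top') for x,y in[(168,166),(309,145),(451,124),(590,101)]]
P=np.array(P)[:,:2]
port=np.array([[592,52.6],[600,-1.6],[608,-55.7],[616,-109.6]])/1000
print((P*1000).round(1).tolist(), ((P-port)*1000).round(1).tolist())
i=c['depth']; 
for x,y in[(168,166),(309,145),(451,124),(590,101)]:
    u,v=int(260+x/5),int(160+y/5); w=i[v-3:v+4,u-3:u+4]; m=w[w>0].min()
    o,d=ray(c,u,v,'top'); print('top z',(o+d*m)[2].round(4))
for x,y in[(160,405),(263,335),(376,262),(488,180)]:
    u,v=round(150+x/6),round(230+y/6); m=np.median(i[v-1:v+2,u-1:u+2]); o,d=ray(c,u,v,'top'); print('knob z',(o+d*m).round(4))
```

```text
[[595.4, 54.5], [602.7, -0.2], [610.1, -55.5], [618.4, -110.0]] [[3.4, 1.9], [2.7, 1.4], [2.1, 0.2], [2.4, -0.4]]
top z 0.1394
top z 0.1383
top z 0.1376
top z 0.1398
knob z [0.4021 0.2948 0.0581]
knob z [0.4254 0.261  0.0588]
knob z [0.4492 0.2236 0.0561]
knob z [0.4768 0.1867 0.0594]
```

Run:
```python
from h import *
print(robot.finish_job())
```

```text
the job is handed in; nothing more can be done
None
```

All four dust caps now sit upright in the holder's holes, and all four tubes are pushed past the seals to the bottom of ports 0 to 3. I handed the job in at about 70 s with the gripper open and clear of everything.

**Tubes:** Each one met a hard stop of 15–22 N, after 5–12 N at the seal. The stop came 16.8–16.9 mm above the height where I gripped it in the stand (17 mm expected). In the top view the tube tops lie within about 4 mm of the port axes.

**Caps:** The knob tops read 56–59 mm high (58 mm expected), and the flanges lie flat in the top, scene and wrist pictures. The last check showed the holder about 2 cm from where I placed the caps. That is probably the announced knock, and all the caps stayed seated.

**Bystanders:** The black cup, blue cup and whetstone look unmoved in the final top picture compared with the first.

**One disagreement:** The depth readings put the tube tops at 138–140 mm, against 135 mm expected. I put this down to taking the nearest depth in a small window and the 2 mm calibration, and trusted the contact heights. I did not measure the ring marks again for all four tubes.

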